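# Lacquer a batch of inlaid black clay plaques on the indexing turntable

## Task

Lacquer the small black clay plaques that are lying on the bench. With the turntable at its loading stop (pockets towards the robot), set every plaque, silver side up, flat and square in a pocket of its own; turn the table a quarter turn clockwise (seen from above) by its peg until it rests in the stop under the spray gun, squeeze the gun's trigger fully for about half a second and let it go. Finally turn the table back to the loading stop and lay all the plaques flat, side by side, inside the rim of the slatted drying rack, never pulling the trigger away from the gun stop and leaving the vase, the plate and the clear box alone.

Things in the scene. Friction and masses are not known exactly. Their poses are not given: they have to be found in the camera images.
- plaque_a: a black clay plaque, 50 x 30 x 20 mm (x, y, z), with thin silver inlay lines on its top; 2 or 3 identical ones are present, lying flat on the bench on or near a paper sheet at the robot's right. Origin: centre of its underside; x along the length, z up out of the inlaid top; half turns are equivalent. None when absent
- plaque_b: a black clay plaque, 50 x 30 x 20 mm (x, y, z), with thin silver inlay lines on its top; 2 or 3 identical ones are present, lying flat on the bench on or near a paper sheet at the robot's right. Origin: centre of its underside; x along the length, z up out of the inlaid top; half turns are equivalent. None when absent
- plaque_c: a black clay plaque, 50 x 30 x 20 mm (x, y, z), with thin silver inlay lines on its top; 2 or 3 identical ones are present, lying flat on the bench on or near a paper sheet at the robot's right. Origin: centre of its underside; x along the length, z up out of the inlaid top; half turns are equivalent. None when absent
- pocket0 (a point): floor centre of pocket 0 on the turntable, 38 mm above the bench; x radial (outward) along the pocket's length, z up. A 53.5 x 33.5 mm opening with 1.5 mm chamfer in a plywood frame 66 x 46 mm, 6 mm high; a seated plaque stands 14 mm out of it. Three alike pockets, fanned 55 deg apart, 88 mm from the axis; any plaque fits any pocket
- pocket1 (a point): floor centre of pocket 1 on the turntable, 38 mm above the bench; x radial (outward) along the pocket's length, z up. A 53.5 x 33.5 mm opening with 1.5 mm chamfer in a plywood frame 66 x 46 mm, 6 mm high; a seated plaque stands 14 mm out of it. Three alike pockets, fanned 55 deg apart, 88 mm from the axis; any plaque fits any pocket
- pocket2 (a point): floor centre of pocket 2 on the turntable, 38 mm above the bench; x radial (outward) along the pocket's length, z up. A 53.5 x 33.5 mm opening with 1.5 mm chamfer in a plywood frame 66 x 46 mm, 6 mm high; a seated plaque stands 14 mm out of it. Three alike pockets, fanned 55 deg apart, 88 mm from the axis; any plaque fits any pocket
- turntable_axis (a point): centre of the aluminium turntable (280 mm diameter) on its top face, 38 mm above the bench; fixed; its -x axis points to the loading side (towards the robot), its +y axis to the spray gun at the robot's left
- index_peg (a point): centre of the top of the upright steel peg that turns the table: 16 mm diameter, 57 mm tall, standing on the turntable 100 mm from the axis, opposite the middle pocket
- turntable (a joint): angle of the turntable (rad), growing clockwise seen from above: 0 = loading stop (pockets towards the robot), 1.571 = gun stop (pockets by the spray gun). Sprung detents pull it into these two stops; about 3 N at the peg turns it; end stops at -0.5 and 2.07
- grip_top (a point): centre of the top face of the spray gun's fixed black grip, 230 mm above the bench. The gun is clamped on a post with its grip pointing straight up: a bar 24 x 24 mm, 105 mm tall. Its axes are parallel to those of turntable_axis; the nozzle and the trigger lie on its -y side
- trigger_tip (a point): top end of the steel trigger: a bar 16 mm wide, 8 mm thick, 75 mm long, hinged at its foot 136 mm above the bench, 22 mm to the -y side of the grip's centre, leaning 0.25 rad away from the grip at rest (tip 209 mm up, 41 mm from the grip's centre). Grip and trigger together measure about 57 mm across at rest near the tip, 38 mm squeezed; can be pinched from above
- trigger (a joint): trigger angle (rad): 0 = released (sprung), 0.27 = fully squeezed; full squeeze takes about 8 N at the tip
- rack_floor (a point): centre of the drying rack's slatted floor, 12 mm above the bench; x and y along its sides. Inside the rim the floor is 124 x 194 mm (x, y); the rim stands 8 mm above the floor and is 8 mm wide
- vase: black pottery vase with two silver bands, 94 mm diameter, 200 mm tall; bystander; origin: centre of its underside
- plate: white plate, 140 mm diameter, 16 mm tall; bystander; origin: centre of its underside
- scrap_box: open clear plastic box with foil scraps, 120 x 180 x 45 mm; bystander; origin: centre of its underside
Not all that is in view belongs to the job. Leave any pink look-alike of the plaque_a alone.

How it is judged:
By the outcome, as a careful person would: the job done as asked, in the order asked, and still so for the second after the job is handed in, with the robot touching nothing.
Of plaque_a, plaque_b, plaque_c only 2 to 3 are there at a start; the rules pass over those that are not, and their reading is None.
At some moment in a run one of plaque_a, plaque_b, plaque_c may be knocked a few centimetres aside while the robot is not near it.
It also fails if it takes over 210 s, if anything falls off the work surface, if the arm or the gripper's body presses on something with over 40 N, if the wrist force passes 120 N, or if a joint passes its speed limit or range.

## Robot

A 6-joint arm with a two-finger parallel gripper is mounted at the origin on the work surface. World frame = base frame: x ahead of the robot, y to its left, z up, the work surface at z = 0. Lengths are in m, angles in rad, forces in N, time in s.
With the tool pointing down it reaches from about 0.325 to 0.9 m from the base axis. Payload 3.5 kg.
Tool frame: the origin (TCP) lies between the finger pads; the fingertips stand 14 mm ahead of it and the grasp point (between the pads) lies 5 mm behind it; z points along the fingers, y is the line along which they close (so a half turn about z gives the same grasp; the last joint's range is limited). The gripper opens to 85 mm and grips with 20 to 120 N. Pads are 22 mm wide; open, the fingers measure 114 mm over their backs; the gripper's body (76 mm by 85 mm) begins 54 mm behind the grasp point. The pads swing forward as they close: fully open they stand 13 mm farther back than shut.
Start: joints at [-1.412, 0.276, -0.026, 1.268, 0, 1.467], TCP at [0.162, -0.604, 0.245] pointing down, gripper open.
Joint ranges: [-3.12, 3.12], [-0.85, 1.88], [-1.08, 1.24], [-1.95, 2.15], [-1.57, 1.53], [-3.14, 3.14]. Speed limits (rad/s): [2.57, 2.57, 3.14, 3.14, 3.14, 3.14].

## Interface

Orientations are given as a rotation vector (axis times angle).
In Python, from cell import arm, imaging gives the robot as it stands. The module is installed in compiled form; this text tells all that it offers.
- The arm moves only by the tool servo_tool, never from a script. Its arguments are lists of equal length, an entry for each row: "gripper": the opening, from 0 (shut) to 1 (fully open); "offset": the shift along the tool's x, y, z as a fraction of full scale, a list of three; "delta_rot": the turn, a rotation vector about the tool's x, y, z as a fraction of full scale, a list of three. A call has 1 to 12 rows; each row is the pose to reach, as a shift and turn from the pose commanded when the call began, along the tool's axes at that moment; what a row does not reach only later rows make up. Full scale, the value 1, is 0.12 m for a shift and 90 degrees for a turn. A row lasts 1/10 s, in which the tool goes at most 50 mm and 8.59 degrees, less where a joint would pass 70% of its speed; a pose out of reach is approached as far as the arm can. A call with a number of a shift or a turn outside -1 to 1 is refused whole. A call with a gripper value outside its range is refused whole. The fingers move at their own pace and stop on an object; the grip force is fixed at half the most. Time passes only in rows, so rows that repeat a pose let the fingers close. It gives the time, the measured TCP pose, the force, the opening and the grip force at its end, in the units of the state.
- arm.sense(): the state, without advancing time (a new reading comes with each control period).
- imaging.get_image(name): name is "scene" or "top" or "wrist"; returns a dict with "img" (480x640x3 uint8, red, green, blue), "intrinsics" (3x3 intrinsics, pixels), "position" and "attitude" of the camera in the world. Camera axes: x right, y up, looking along -z (the intrinsics and any distortion apply to the point x, -y, -z); pixel columns grow to the right and rows downward; lengths in m; the calibration is good to about 2 mm. A picture is of the moment at which its call begins. There is no depth.
- arm.job_done(): hands the job in; it is judged then, once.
The state is a dict: "t": time; "joint_pos": joint angles; "qd": joint speeds; "joint_torque": joint torques, N m; "eef_pos": TCP position; "ee_rot": TCP orientation; "ft_force": force on the tool from outside, world axes, zero at the start; "moment": the same for the moment, N m; "finger_gap": opening from 0.0 (shut) to 1.0 (fully open); "grasp_force": force on a finger pad.
Only numpy, scipy, OpenCV 4.12 (cv2) and the standard library are available. Lean on these libraries where they do the work, as an engineer would, in place of code of your own. Each camera call takes 0.05 s, during which the arm holds its last target. There are 200 camera calls.

## Working session

There is one attempt and no reset: what is moved stays moved. The work goes in short steps, Python scripts to look and compute and a tool call to move; the robot and the scene stay as the last step left them, time stands still between calls to the robot, and variables do not carry over. Pictures are saved under pics/ and viewed, at most 14 in all, crops included, and the job is handed in when it is done.

Besides the shell and the picture viewer there is one more tool, called after "Emit:" by a JSON object that holds its "method" and its "body". servo_tool: Moves the arm, as the interface text tells. Its arguments: {"type":"object","properties":{"gripper":{"type":"array","items":{"type":"number"}},"offset":{"type":"array","items":{"type":"array","items":{"type":"number","minimum":-1,"maximum":1}}},"delta_rot":{"type":"array","items":{"type":"array","items":{"type":"number","minimum":-1,"maximum":1}}}},"required":["gripper","offset","delta_rot"]}

```bash
mkdir -p pics
python3 - <<'E'
from cell import arm, imaging
import cv2,pickle
s=arm.sense();print({k:s[k] for k in('t','eef_pos','ee_rot','finger_gap','ft_force')})
d={}
for n in("scene","top","wrist"):
    r=imaging.get_image(n);d[n]=r
    cv2.imwrite(f"pics/{n}0.png",r["img"][:,:,::-1]);print(n,{k:v for k,v in r.items() if k!="img"})
pickle.dump(d,open("d0.pkl","wb"))
E
```

```text
{'t': 0.0, 'eef_pos': array([ 0.16165033, -0.60295948,  0.24416088]), 'ee_rot': array([-3.11251410e+00, -4.09857493e-01,  9.77358434e-05]), 'finger_gap': 0.9984284680659254, 'ft_force': array([-0.05462982, -0.18024005, -0.54674283])}
scene {'intrinsics': array([[443.76508845,   0.        , 314.55026865],
       [  0.        , 443.76508845, 238.8064516 ],
       [  0.        ,   0.        ,   1.        ]]), 'position': array([ 1.40850272, -0.08313411,  1.06240279]), 'attitude': array([0.60014545, 0.53220051, 1.39726034])}
top {'intrinsics': array([[589.17149868,   0.        , 329.52904581],
       [  0.        , 589.17149868, 237.96727528],
       [  0.        ,   0.        ,   1.        ]]), 'position': array([ 0.29678601, -0.00822038,  1.44790152]), 'attitude': array([ 0.18117891, -0.16967137, -1.5104507 ])}
wrist {'intrinsics': array([[331.2485454 ,   0.        , 318.73150441],
       [  0.        , 331.2485454 , 242.07272507],
       [  0.        ,   0.        ,   1.        ]]), 'position': array([ 0.23768908, -0.58162787,  0.37255603]), 'attitude': array([-0.2648504 ,  0.20630787, -1.29789688])}
```

View pics/top0.png

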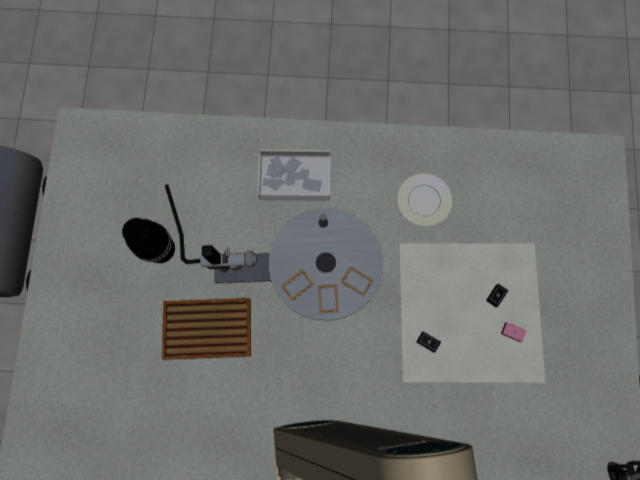

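View pics/wrist0.png

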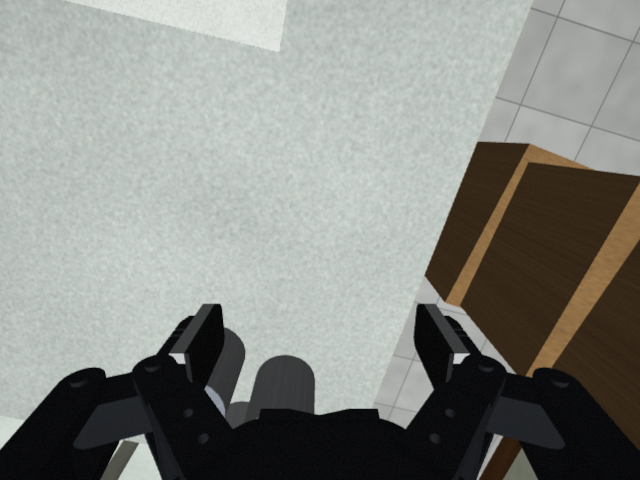

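View pics/scene0.png

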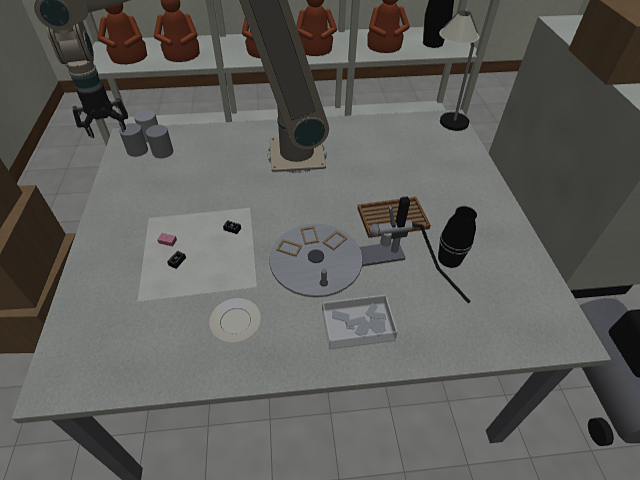

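Top view: black plaques at (497,295) and (429,342). The pink look-alike at (514,332) is to be left alone. Turntable at (326,262), peg at (323,220), rack at (207,328), gun grip at about (208,255). I'll check these in an enlarged crop.

```bash
cat > h.py <<'E'
import numpy as np,cv2,pickle
from scipy.spatial.transform import Rotation as R
def unproj(r,uv,z):
    uv=np.atleast_2d(uv).astype(float);K=r["intrinsics"]
    d=np.c_[(uv[:,0]-K[0,2])/K[0,0],-(uv[:,1]-K[1,2])/K[1,1],-np.ones(len(uv))]
    d=R.from_rotvec(r["attitude"]).apply(d);p=np.array(r["position"])
    return p+d*((z-p[2])/d[:,2])[:,None]
def proj(r,P):
    K=r["intrinsics"];q=R.from_rotvec(r["attitude"]).inv().apply(np.atleast_2d(P)-r["position"])
    return np.c_[K[0,0]*q[:,0]/-q[:,2]+K[0,2],K[1,1]*-q[:,1]/-q[:,2]+K[1,2]]
def tool(s,P,yaw=None):
    "shift to world TCP P in tool axes, units of 0.12 m; turn about tool z to bring the tool y axis to world angle yaw"
    T=R.from_rotvec(s["ee_rot"]);o=T.inv().apply(np.array(P)-s["eef_pos"])/.12
    Y=T.as_matrix()[:,1];a=np.arctan2(Y[1],Y[0])
    return o.round(3),np.degrees(a).round(2)
E
python3 - <<'E'
from h import *
d=pickle.load(open("d0.pkl","rb"));t=d["top"];im=t["img"]
a=cv2.resize(im[270:365,400:540],(800,543),interpolation=cv2.INTER_CUBIC)
cv2.imwrite("pics/c1.png",a[:,:,::-1])
b=cv2.resize(im[195:370,155:390],(800,596),interpolation=cv2.INTER_CUBIC)
cv2.imwrite("pics/c2.png",b[:,:,::-1])
g=im.max(2)
m=np.zeros_like(g);m[245:380,405:540]=((g<75))[245:380,405:540]
n,l,st,c=cv2.connectedComponentsWithStats(m.astype(np.uint8))
for i in range(1,n):
    if st[i,4]>20:
        p=np.argwhere(l==i)[:,::-1].astype(np.float32);w=unproj(t,p,0.014)[:,:2].astype(np.float32)
        print(c[i],st[i,4],cv2.minAreaRect(w*1000))
for nm,uv,z in(("axis",(326,262),.038),("peg",(323,218),.095),("rackcorners",[(163,301),(250,298),(251,355),(163,360)],.02),("plate",(425,200),.016)):print(nm,unproj(t,uv,z).round(3).tolist())
E
```

```text
[496.69784173 295.05395683] 278 ((503.6952209472656, -403.852783203125), (31.61815071105957, 53.06618881225586), 57.149322509765625)
[428.21851852 341.62222222] 270 ((382.6788635253906, -238.87030029296875), (50.72886276245117, 30.66352653503418), 61.95344161987305)
axis [[0.559, 0.016, 0.038]]
peg [[0.654, 0.028, 0.095]]
rackcorners [[0.445, 0.407, 0.02], [0.464, 0.196, 0.02], [0.328, 0.182, 0.02], [0.305, 0.39, 0.02]]
plate [[0.735, -0.225, 0.016]]
```

View pics/c1.png

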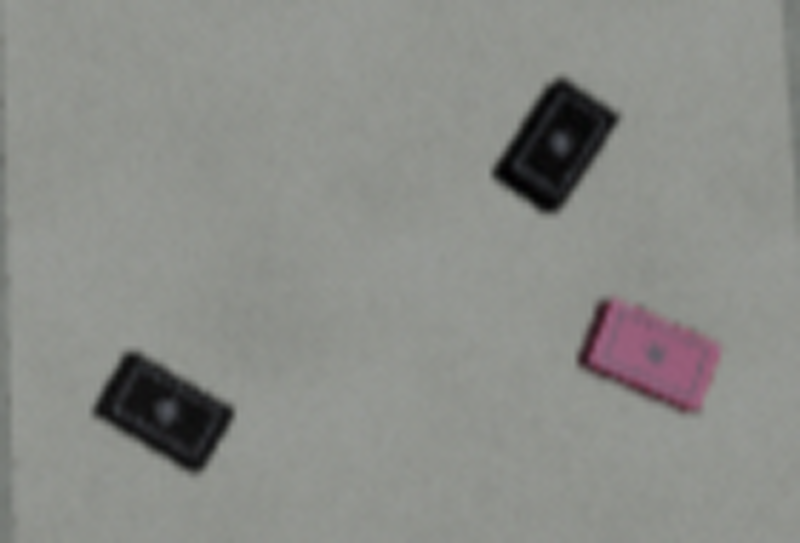

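View pics/c2.png

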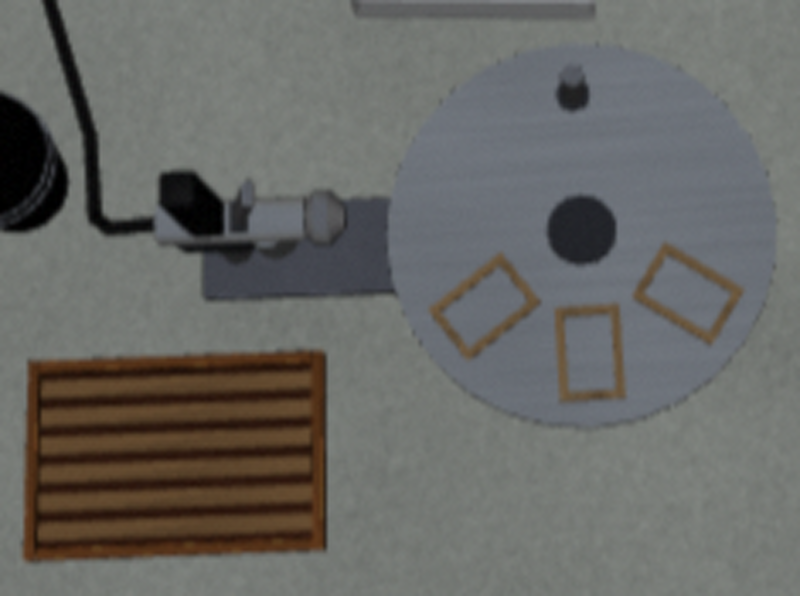

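Crop 1 shows the two black plaques with silver dots at top-image (498.4,294.5) and (429.2,341.9). The third object is pink and excluded. Crop 2 shows axis (325.7,262.3), peg top (322.7,216.2), trigger tip (228,251), and pockets at (297.8,285), (328.3,298.4) and (357.4,281).

Run:
```python
from h import *
d=pickle.load(open("d0.pkl","rb"));t=d["top"]
f=lambda c:np.array(c)/3.404+[155,195]
def pr(n,uv,z):print(n,unproj(t,uv,z).round(4).tolist())
pr("dots",[(498.35,294.5),(429.2,341.9)],.02);pr("pink",(514.5,332),.02)
ax=unproj(t,f((581,229)),.038)[0];print("axis",ax)
for c in((486,306),(590,352),(689,293)):
    p=unproj(t,f(c),.044)[0];v=p-ax;print("pk",p.round(4),np.hypot(v[0],v[1]).round(4),np.degrees(np.arctan2(v[1],v[0])))
p=unproj(t,f((571,72)),.095)[0];v=p-ax;print("peg",p,np.hypot(v[0],v[1]),np.degrees(np.arctan2(v[1],v[0])))
rk=unproj(t,[f(c) for c in((28,362),(325,352),(326,549),(25,558))],.02);print("rack",rk.round(4).tolist(),rk.mean(0))
for n,c,z in(("grip",(178,185),.23),("trig",(248,182),.209)):pr(n,f(c),z)
# disc ellipse check
pr("disc",[f((388,229)),f((776,229)),f((581,44)),f((590,427))],.038)
s=d["wrist"];q=R.from_rotvec([-3.11251410e+00, -4.09857493e-01,0])
print("cam in tool",q.inv().apply(s["position"]-np.array([ 0.16165033, -0.60295948,  0.24416088])))
print((q.inv()*R.from_rotvec(s["attitude"])).as_rotvec())
print(q.as_matrix().round(3))
```

```text
dots [[0.5043, -0.4063, 0.02], [0.3816, -0.2402, 0.02]]
pink [[0.4159, -0.444, 0.02]]
axis [0.55809361 0.01707607 0.038     ]
pk [0.4983 0.0808 0.044 ] 0.0874 133.15684852386255
pk [0.4697 0.0058 0.044 ] 0.0891 -172.75258356390168
pk [ 0.5152 -0.0617  0.044 ] 0.0897 -118.5732223515393
peg [0.65835779 0.02914629 0.095     ] 0.10098808901959311 6.864473090832656
rack [[0.4442, 0.4059, 0.02], [0.4626, 0.195, 0.02], [0.3251, 0.1828, 0.02], [0.3078, 0.392, 0.02]] [0.38492523 0.29391643 0.02      ]
grip [[0.5369, 0.2648, 0.23]]
trig [[0.5453, 0.2256, 0.209]]
disc [[0.5507, 0.1548, 0.038], [0.5655, -0.122, 0.038], [0.6951, 0.0246, 0.038], [0.418, 0.0031, 0.038]]
cam in tool [ 0.0790059  -0.00120134 -0.12837005]
[2.05212533 2.0533781  0.32369034]
[[ 0.966  0.259 -0.   ]
 [ 0.259 -0.966  0.002]
 [ 0.    -0.002 -1.   ]]
```

Emit:
{"method": "servo_tool", "body": {"gripper": [1,1,1,1], "offset": [[1,-0.28,0],[1,-0.28,0],[1,-0.28,0],[1,-0.28,0]], "delta_rot": [[0,0,0],[0,0,0],[0,0,0],[0,0,0]]}}

```text
t: 0.55
eef_pos: [0.2714, -0.538, 0.2449]
ee_rot: [-3.112, -0.417, -0.001]
ft_force: [-0.3, 0.6, 0.1]
finger_gap: 1.0
grasp_force: 0.0
```

Emit:
{"method": "servo_tool", "body": {"gripper": [1,1,1,1], "offset": [[1,-0.28,0],[1,-0.28,0],[1,-0.28,0],[1,-0.28,0]], "delta_rot": [[0,0,0],[0,0,0],[0,0,0],[0,0,0]]}}

```text
t: 0.95
eef_pos: [0.3779, -0.4754, 0.245]
ee_rot: [-3.113, -0.415, -0.0]
ft_force: [0.3, 0.1, -0.4]
finger_gap: 1.001
grasp_force: 0.0
```

Emit:
{"method": "servo_tool", "body": {"gripper": [1,1,1,1], "offset": [[1,-0.28,0.3],[1,-0.28,0.3],[1,-0.28,0.3],[1,-0.28,0.3]], "delta_rot": [[0,0,0],[0,0,0],[0,0,0],[0,0,0]]}}

```text
t: 1.35
eef_pos: [0.4842, -0.4117, 0.2072]
ee_rot: [-3.112, -0.414, 0.003]
ft_force: [-0.4, 0.5, 0.3]
finger_gap: 1.002
grasp_force: 0.0
```

Emit:
{"method": "servo_tool", "body": {"gripper": [1,1,1,1,1,1,1,1,1,1,1,1], "offset": [[0.18,0,0],[0.18,0,0],[0.18,0,0],[0.18,0,0],[0.18,0,0],[0.18,0,0],[0.18,0,0],[0.18,0,0],[0.18,0,0],[0.18,0,0],[0.18,0,0],[0.18,0,0]], "delta_rot": [[0,0,-1],[0,0,-1],[0,0,-1],[0,0,-1],[0,0,-1],[0,0,-1],[0,0,-1],[0,0,-1],[0,0,-1],[0,0,-1],[0,0,-1],[0,0,-1]]}}

```text
t: 2.55
eef_pos: [0.5027, -0.4094, 0.2095]
ee_rot: [-1.916, -2.49, 0.002]
ft_force: [-0.8, -0.1, -0.5]
finger_gap: 1.001
grasp_force: 0.0
```

Emit:
{"method": "servo_tool", "body": {"gripper": [0.6,0.6,0.6,0.6,0.6,0.6,0.6,0.6,0.6], "offset": [[0,0,0],[0,0,0],[0,0,0],[0,0,0],[0,0,0],[0,0,0],[0,0,0],[0,0,0],[0,0,0]], "delta_rot": [[0,0,-0.468],[0,0,-0.468],[0,0,-0.468],[0,0,-0.468],[0,0,-0.468],[0,0,-0.468],[0,0,-0.468],[0,0,-0.468],[0,0,-0.468]]}}

```text
t: 3.45
eef_pos: [0.5041, -0.4078, 0.2093]
ee_rot: [-0.892, -3.012, 0.0]
ft_force: [0.4, -0.5, -0.4]
finger_gap: 0.598
grasp_force: 0.0
```

```bash
cat >> h.py <<'E'
def look(n,name="wrist",save=True):
    from cell import imaging
    r=imaging.get_image(name);pickle.dump(r,open(f"{n}.pkl","wb"))
    if save: cv2.imwrite(f"pics/{n}.png",r["img"][:,:,::-1])
    return r
def dark(r,z,box,th=75,mn=200):
    "dark blobs -> pixel, area, world min-area rectangle in mm at height z"
    x0,x1,y0,y1=box;g=r["img"].max(2);m=np.zeros_like(g);m[y0:y1,x0:x1]=(g<th)[y0:y1,x0:x1]
    n,l,st,c=cv2.connectedComponentsWithStats(m)
    for i in range(1,n):
        if st[i,4]>mn:
            p=np.argwhere(l==i)[:,::-1].astype(np.float32);print(c[i].round(1),st[i],cv2.minAreaRect((unproj(r,p,z)[:,:2]*1000).astype(np.float32)))
E
python3 - <<'E'
from h import *
from cell import arm
s=arm.sense();print(s["t"],s["eef_pos"],s["joint_pos"],s["finger_gap"])
print(tool(s,(.5043,-.4063,.2)))
r=look("w1");print(proj(r,[(.5043,-.4063,.02)]))
dark(r,.01,(0,640,0,300))
E
```

```text
3.45 [ 0.50405923 -0.40779825  0.20933305] [-7.79819750e-01  3.36774572e-01 -2.15476814e-02  1.21246909e+00
 -1.12199640e-04 -2.04170206e-01] 0.5979079122973849
(array([0.005, 0.012, 0.078]), np.float64(57.02))
[[319.1516365  219.24206274]]
[404.5  10.3] [376   0  64  21 834] ((394.1543884277344, -245.89166259765625), (53.53163146972656, 14.520486831665039), 56.99471664428711)
[629.4  56.7] [ 621    0   19  123 1231] ((538.751220703125, -100.26823425292969), (13.866107940673828, 103.83128356933594), 75.33763885498047)
[319.6 217.2] [ 305  192   30   52 1348] ((505.4600830078125, -406.8488464355469), (29.85298728942871, 53.42085647583008), 57.8013916015625)
```

View pics/w1.png

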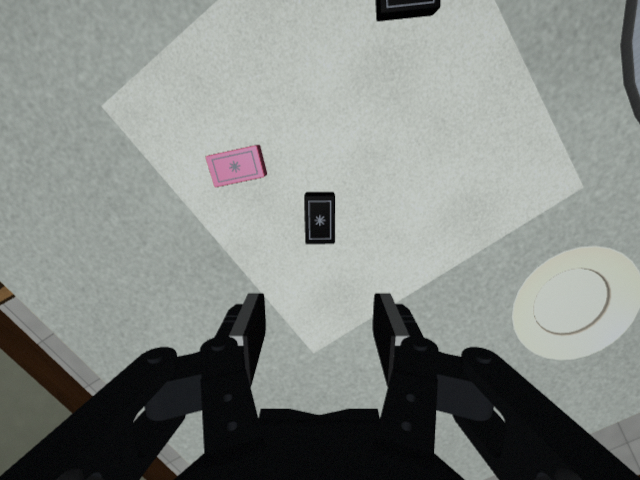

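Wrist view: black plaque with its silver dot at (320,219), square to the fingers and where predicted. The pink one at (236,167) is clear of them. Grasping now.

Emit:
{"method": "servo_tool", "body": {"gripper": [0.6,0.6,0.6,0.6], "offset": [[0.005,0.012,0.4],[0.005,0.012,0.8],[0.005,0.012,0.9],[0.005,0.012,0.9]], "delta_rot": [[0,0,0],[0,0,0],[0,0,0],[0,0,0]]}}

```text
t: 3.9
eef_pos: [0.5028, -0.4043, 0.0987]
ee_rot: [-0.888, -3.008, -0.004]
ft_force: [-0.7, -0.4, 0.4]
finger_gap: 0.599
grasp_force: 0.0
```

Emit:
{"method": "servo_tool", "body": {"gripper": [0.6,0.6,0.6,0.6,0.6,0,0,0,0,0,0,0], "offset": [[0,0,0.3],[0,0,0.5],[0,0,0.6],[0,0,0.66],[0,0,0.66],[0,0,0.66],[0,0,0.66],[0,0,0.66],[0,0,0.66],[0,0,0.66],[0,0,0.66],[0,0,0.66]], "delta_rot": [[0,0,0],[0,0,0],[0,0,0],[0,0,0],[0,0,0],[0,0,0],[0,0,0],[0,0,0],[0,0,0],[0,0,0],[0,0,0],[0,0,0]]}}

```text
t: 5.1
eef_pos: [0.5058, -0.4073, 0.0242]
ee_rot: [0.888, 3.01, -0.003]
ft_force: [-0.2, 0.1, 5.2]
finger_gap: 0.328
grasp_force: 61.6
```

Emit:
{"method": "servo_tool", "body": {"gripper": [0,0,0,0,0], "offset": [[0,0,-0.2],[0,0,-0.5],[0,0,-0.8],[0,0,-0.8],[0,0,-0.8]], "delta_rot": [[0,0,0],[0,0,0],[0,0,0],[0,0,0],[0,0,0]]}}

```text
t: 5.6
eef_pos: [0.5052, -0.4067, 0.1195]
ee_rot: [0.888, 3.011, -0.002]
ft_force: [-0.3, -0.0, -1.8]
finger_gap: 0.332
grasp_force: 60.9
```

Run:
```python
from h import *
from cell import arm
s=arm.sense();print(s["t"],s["eef_pos"],s["ft_force"],s["finger_gap"],s["grasp_force"],s["joint_pos"])
r=look("w2",save=False);cr=r["img"][200:420,210:430];cv2.imwrite("pics/w2.png",cv2.resize(cr,(600,600),interpolation=cv2.INTER_CUBIC)[:,:,::-1])
```

```text
5.6 [ 0.50515972 -0.40666548  0.11952377] [-0.31594031 -0.03492908 -1.81967644] 0.33197307344573734 60.914143323898315 [-7.77403486e-01  4.01296099e-01 -1.28964039e-01  1.03772780e+00
 -3.91489577e-05 -2.03550489e-01]
```

View pics/w2.png

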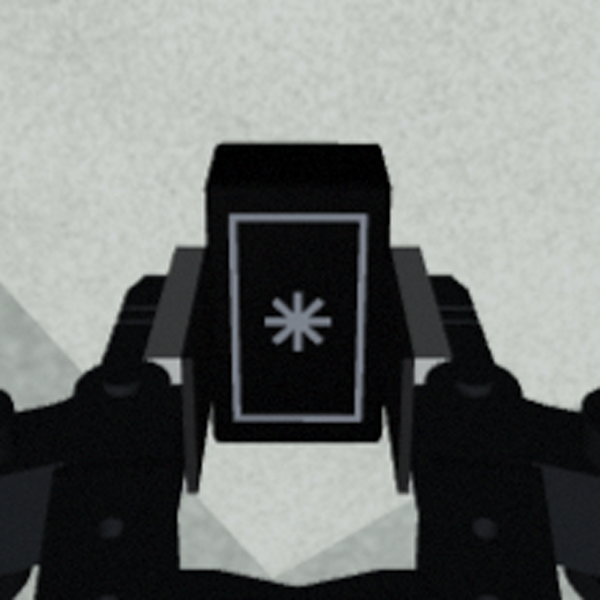

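Emit:
{"method": "servo_tool", "body": {"gripper": [0,0,0,0,0], "offset": [[0.2,0.35,-0.35],[0.558,0.987,-0.67],[0.558,0.987,-0.67],[0.558,0.987,-0.67],[0.558,0.987,-0.67]], "delta_rot": [[0,0,0],[0,0,0],[0,0,0],[0,0,0],[0,0,0]]}}

```text
t: 6.15
eef_pos: [0.5123, -0.2686, 0.1979]
ee_rot: [-0.885, -3.013, -0.0]
ft_force: [-0.2, 0.2, -1.5]
finger_gap: 0.327
grasp_force: 60.9
```

Emit:
{"method": "servo_tool", "body": {"gripper": [0,0,0,0,0], "offset": [[0.558,0.987,0],[0.558,0.987,0],[0.558,0.987,0],[0.558,0.987,0],[0.558,0.987,0]], "delta_rot": [[0,0,0],[0,0,0],[0,0,0],[0,0,0],[0,0,0]]}}

```text
t: 6.65
eef_pos: [0.5201, -0.1348, 0.1967]
ee_rot: [-0.888, -3.011, 0.001]
ft_force: [-0.6, -0.1, -1.0]
finger_gap: 0.331
grasp_force: 60.9
```

Emit:
{"method": "servo_tool", "body": {"gripper": [0,0,0,0,0,0,0,0,0], "offset": [[0.558,0.987,0],[0.558,0.987,0],[0.558,0.987,0],[0.558,0.987,0],[0.558,0.987,0],[0.558,0.987,0],[0.558,0.987,0],[0.558,0.987,0],[0.558,0.987,0]], "delta_rot": [[0,0,-0.444],[0,0,-0.444],[0,0,-0.444],[0,0,-0.444],[0,0,-0.444],[0,0,-0.444],[0,0,-0.444],[0,0,-0.444],[0,0,-0.444]]}}

```text
t: 7.55
eef_pos: [0.5288, 0.0007, 0.1983]
ee_rot: [0.191, -3.135, 0.0]
ft_force: [0.4, -0.5, 0.3]
finger_gap: 0.332
grasp_force: 60.9
```

Run:
```python
from h import *
from cell import arm
s=arm.sense();print(s["t"],s["eef_pos"],s["ft_force"],s["finger_gap"],s["joint_pos"])
r=pickle.load(open("w2.pkl","rb"))
# silver frame corners in w2 -> pose vs tool
r2=look("w3");print(proj(r2,[(.4697,.0058,.044),(.4983,.0808,.044),(.5152,-.0617,.044)]))
q=R.from_rotvec([0.888, 3.011, -0.002])
p=unproj(r,(318.9,317.7),.115);print("dot in tool",q.inv().apply(p-np.array([.50516,-.40667,.1195])))
```

```text
7.55 [0.52879957 0.0006733  0.19829979] [ 0.35069098 -0.53032045  0.29941005] 0.33214111066094104 [-1.20929072e-01  1.37473358e-01 -3.01030564e-01  1.13257769e+00
 -1.44739527e-04 -2.42448849e-01]
[[331.9273106  161.28730201]
 [413.37609998 205.66000298]
 [247.6510629  205.19305733]]
dot in tool [[0.00064696 0.00099432 0.00449776]]
```

View pics/w3.png

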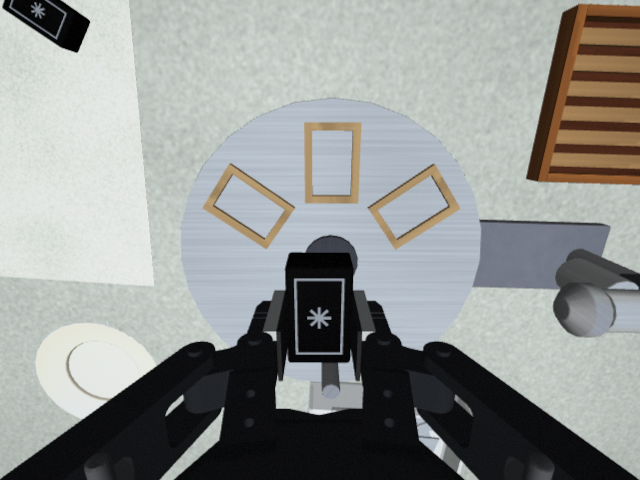

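Wrist view with the plaque held: pockets centred near (332,162), (414,206) and (248,206), matching the top-camera estimate. I'll refine by segmenting the wood frames.

```bash
cat >> h.py <<'E'
def wood(r,z,box,mn=150):
    x0,x1,y0,y1=box;im=r["img"].astype(int);m=np.zeros(im.shape[:2],np.uint8)
    m[y0:y1,x0:x1]=(im[:,:,0]-im[:,:,2]>40)[y0:y1,x0:x1];m=cv2.morphologyEx(m,cv2.MORPH_CLOSE,np.ones((3,3)))
    n,l,st,c=cv2.connectedComponentsWithStats(m);o=[]
    for i in range(1,n):
        if st[i,4]>mn:
            p=np.argwhere(l==i)[:,::-1].astype(np.float32);b=cv2.minAreaRect((unproj(r,p,z)[:,:2]*1000).astype(np.float32));print(c[i].round(1),st[i,4],b);o.append(b)
    return o
E
python3 - <<'E'
from h import *
from cell import arm
r=pickle.load(open("w3.pkl","rb"));o=wood(r,.044,(180,480,100,260))
# known layout: fit table axis and yaw
P=np.array([b[0] for b in o])/1000
from scipy.optimize import least_squares
def f(x):
    return np.concatenate([np.min([np.linalg.norm(x[:2]+.088*np.array([np.cos(x[2]+k),np.sin(x[2]+k)])-p) for k in np.radians([-55,0,55])]).reshape(1) for p in P])
x=least_squares(f,[.558,.017,np.radians(187.2)]).x;print(x,np.degrees(x[2]),f(x))
s=arm.sense()
for k in(0,55):
    a=x[2]+np.radians(k);p=x[:2]+.088*np.array([np.cos(a),np.sin(a)]);print(k,p,np.degrees(a),tool(s,(*p,.1)))
E
```

```text
[332.  161.8] 1724 ((471.831787109375, 5.948421478271484), (64.19525146484375, 45.53075408935547), 6.930018424987793)
[247.1 206. ] 1636 ((517.1058959960938, -60.89683532714844), (65.25212860107422, 46.02395248413086), 61.7733039855957)
[415.7 206.4] 1663 ((500.20172119140625, 81.7021255493164), (46.12078857421875, 65.3971176147461), 41.89725875854492)
[0.55892356 0.01634453 3.25978213] 186.77175843136718 [0.00029497 0.00035181 0.00029069]
0 [0.47153747 0.00596805] 186.77175843136718 (array([0.468, 0.1  , 0.82 ]), np.float64(96.99))
55 [ 0.51730087 -0.06118967] 241.77175843136718 (array([ 0.158, -0.501,  0.82 ]), np.float64(96.99))
```

Emit:
{"method": "servo_tool", "body": {"gripper": [0,0,0,0,0], "offset": [[0.463,0.092,0.2],[0.463,0.092,0.5],[0.463,0.092,0.8],[0.463,0.092,0.8],[0.463,0.092,0.8]], "delta_rot": [[0,0,0.002],[0,0,0.002],[0,0,0.002],[0,0,0.002],[0,0,0.002]]}}

```text
t: 8.1
eef_pos: [0.4722, 0.0055, 0.1027]
ee_rot: [0.188, -3.135, -0.0]
ft_force: [0.7, 0.4, -0.1]
finger_gap: 0.331
grasp_force: 60.9
```

Emit:
{"method": "servo_tool", "body": {"gripper": [0,0,0,0,0,0], "offset": [[0,0,0.1],[0,0,0.2],[0,0,0.25],[0,0,0.29],[0,0,0.29],[0,0,0.29]], "delta_rot": [[0,0,0],[0,0,0],[0,0,0],[0,0,0],[0,0,0],[0,0,0]]}}

```text
t: 8.7
eef_pos: [0.4724, 0.0055, 0.0677]
ee_rot: [-0.189, 3.136, -0.0]
ft_force: [0.5, 0.1, -0.2]
finger_gap: 0.326
grasp_force: 60.9
```

Run:
```python
from h import *
from cell import arm
s=arm.sense();print(s["t"],s["eef_pos"],s["ft_force"],tool(s,(.4722,.0051,.0622)))
r=look("w4",save=False);cr=r["img"][180:400,210:430];cv2.imwrite("pics/w4.png",cv2.resize(cr,(600,600),interpolation=cv2.INTER_CUBIC)[:,:,::-1])
```

```text
8.7 [0.47235725 0.00550032 0.06774485] [ 0.54468064  0.09435854 -0.15614716] (array([ 0.002, -0.003,  0.046]), np.float64(96.9))
```

View pics/w4.png

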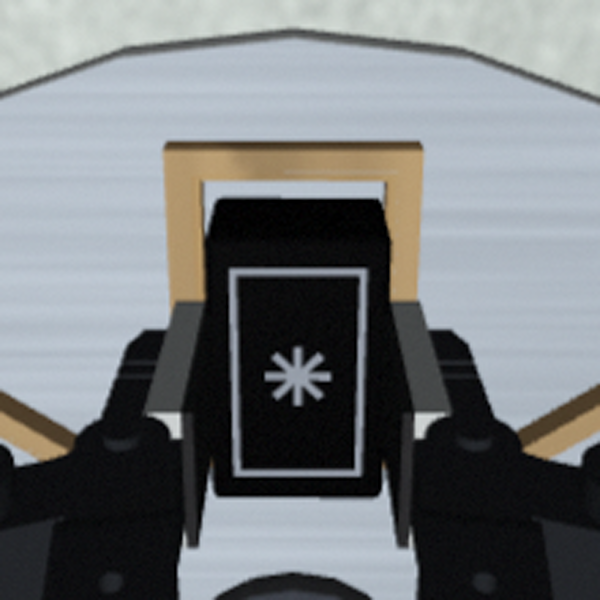

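The crop shows the plaque just above pocket 1: the left gap is bigger than the right (about 0.9 mm) and the front gap is a little too large. I'll shift it slightly and lower it.

Emit:
{"method": "servo_tool", "body": {"gripper": [0,0,0,0,0,0,0], "offset": [[0.01,-0.007,0],[0.01,-0.007,0],[0.01,-0.007,0.02],[0.01,-0.007,0.03],[0.01,-0.007,0.04],[0.01,-0.007,0.045],[0.01,-0.007,0.045]], "delta_rot": [[0,0,0],[0,0,0],[0,0,0],[0,0,0],[0,0,0],[0,0,0],[0,0,0]]}}

```text
t: 9.45
eef_pos: [0.4711, 0.0046, 0.0623]
ee_rot: [0.189, -3.136, -0.0]
ft_force: [-0.5, 0.8, -0.9]
finger_gap: 0.329
grasp_force: 60.9
```

Emit:
{"method": "servo_tool", "body": {"gripper": [0.55,0.55,0.55,0.55,0.55], "offset": [[0,0,0],[0,0,0],[0,0,0],[0,0,0],[0,0,0]], "delta_rot": [[0,0,0],[0,0,0],[0,0,0],[0,0,0],[0,0,0]]}}

```text
t: 9.95
eef_pos: [0.4713, 0.0045, 0.0624]
ee_rot: [-0.189, 3.136, -0.0]
ft_force: [0.4, -0.3, -0.3]
finger_gap: 0.555
grasp_force: 0.0
```

Emit:
{"method": "servo_tool", "body": {"gripper": [0.6,0.6,0.6,0.6,0.6], "offset": [[0,0,-0.15],[0,0,-0.5],[0,0,-1],[0,0,-1],[0,0,-1]], "delta_rot": [[0,0,0],[0,0,0],[0,0,0],[0,0,0],[0,0,0]]}}

```text
t: 10.45
eef_pos: [0.4734, 0.0043, 0.185]
ee_rot: [-0.189, 3.13, -0.002]
ft_force: [0.6, -0.2, -0.5]
finger_gap: 0.603
grasp_force: 0.0
```

Run:
```python
from h import *
from cell import arm
s=arm.sense();print(s["t"],s["eef_pos"],s["ft_force"])
r=look("w5");dark(r,.052,(200,440,80,290))
```

```text
10.45 [0.47344942 0.00429051 0.1850481 ] [ 0.60701918 -0.15371687 -0.45172066]
[319.8 226.5] [301 200  38  63 942] ((470.9637756347656, 5.759979248046875), (53.410037994384766, 30.39430809020996), 7.683465957641602)
[319.6 233.8] [308 213  25  43 944] ((473.050048828125, 6.2494916915893555), (36.32421875, 19.57149887084961), 6.286437511444092)
```

View pics/w5.png

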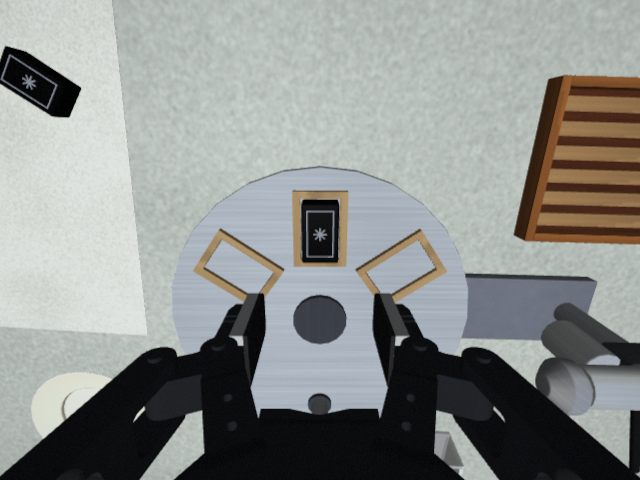

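Plaque 1 is seated in pocket 1, with its dot at (320,234). The second plaque is at (28,81). Fetching it next.

Run:
```python
from h import *
from cell import arm
s=arm.sense();r=pickle.load(open("w5.pkl","rb"));p=unproj(r,(28.5,81.5),.02)[0];print(p,tool(s,(*p[:2],.185)))
dark(r,.01,(0,110,30,130))
```

```text
[ 0.38335642 -0.24037802  0.02      ] (array([ 0.976, -1.937, -0.019]), np.float64(96.9))
[45.2 83.7] [   0   47   81   70 1747] ((383.51409912109375, -241.3085174560547), (61.96455001831055, 34.92430114746094), 62.44532775878906)
[28.2 81.2] [   3   57   52   49 1112] ((383.10888671875, -248.45892333984375), (37.81254959106445, 20.132137298583984), 62.24563217163086)
```

Emit:
{"method": "servo_tool", "body": {"gripper": [0.6,0.6,0.6,0.6,0.6], "offset": [[0.49,-0.97,0],[0.49,-0.97,0],[0.49,-0.97,0],[0.49,-0.97,0],[0.49,-0.97,0]], "delta_rot": [[0,0,0],[0,0,0],[0,0,0],[0,0,0],[0,0,0]]}}

```text
t: 11.0
eef_pos: [0.4251, -0.1178, 0.1802]
ee_rot: [0.186, -3.133, -0.004]
ft_force: [0.3, 0.1, 0.9]
finger_gap: 0.603
grasp_force: 0.0
```

Emit:
{"method": "servo_tool", "body": {"gripper": [0.6,0.6,0.6,0.6,0.6,0.6,0.6,0.6,0.6,0.6], "offset": [[0.49,-0.97,0],[0.49,-0.97,0],[0.49,-0.97,0],[0.49,-0.97,0],[0.49,-0.97,0],[0.49,-0.97,0],[0.49,-0.97,0],[0.49,-0.97,0],[0.49,-0.97,0],[0.49,-0.97,0]], "delta_rot": [[0,0,-0.615],[0,0,-0.615],[0,0,-0.615],[0,0,-0.615],[0,0,-0.615],[0,0,-0.615],[0,0,-0.615],[0,0,-0.615],[0,0,-0.615],[0,0,-0.615]]}}

```text
t: 12.0
eef_pos: [0.3825, -0.24, 0.1819]
ee_rot: [1.623, -2.69, -0.001]
ft_force: [0.1, 0.8, 0.1]
finger_gap: 0.6
grasp_force: 0.0
```

```bash
cat >> h.py <<'E'
def dot(r,uv,z,h=40):
    "centre of the plaque's silver lines near pixel uv: silver pixels inside the dark blob; world at z"
    u,v=map(int,uv);im=r["img"][v-h:v+h,u-h:u+h];g=im.max(2)
    m=(g<60).astype(np.uint8);n,l,st,c=cv2.connectedComponentsWithStats(cv2.morphologyEx(m,cv2.MORPH_CLOSE,np.ones((5,5))))
    i=1+np.argmax(st[1:,4]);q=((l==i)&(g>85)).astype(np.uint8);p=np.argwhere(q)[:,::-1].astype(np.float32)+[u-h,v-h]
    return cv2.minAreaRect((unproj(r,p,z)[:,:2]*1000).astype(np.float32)),p.mean(0)
E
python3 - <<'E'
from h import *
from cell import arm
s=arm.sense();print(s["t"],s["eef_pos"],s["joint_pos"][[0,5]]);r=look("w6");dark(r,.01,(150,500,60,300))
print(proj(r,(.3829,-.2403,.02)))
b=dot(r,proj(r,(.3829,-.2403,.02))[0],.02);print(b,tool(s,(*np.array(b[0][0])/1000,.1)))
E
```

```text
12.0 [ 0.38245573 -0.24002722  0.18185749] [-0.70388032 -1.78947702]
[316.6 219.7] [300 195  33  56 769] ((384.2106018066406, -239.9943084716797), (53.34586715698242, 29.7271728515625), 62.769981384277344)
[316.4 224.8] [305 206  23  39 789] ((385.1485290527344, -238.18215942382812), (36.97727584838867, 20.276927947998047), 62.612091064453125)
[[317.20382164 225.10358994]]
(((383.817626953125, -240.98760986328125), (38.55391311645508, 21.817514419555664), 62.665489196777344), array([316.01657459, 221.98342541])) (array([ 0.002, -0.014,  0.682]), np.float64(152.2))
```

Emit:
{"method": "servo_tool", "body": {"gripper": [0.6,0.6,0.6,0.6], "offset": [[0.004,-0.012,0.4],[0.004,-0.012,0.75],[0.004,-0.012,0.8],[0.004,-0.012,0.8]], "delta_rot": [[0,0,-0.004],[0,0,-0.004],[0,0,-0.004],[0,0,-0.004]]}}

```text
t: 12.45
eef_pos: [0.3823, -0.2408, 0.0854]
ee_rot: [1.631, -2.684, -0.006]
ft_force: [0.4, 0.4, 0.6]
finger_gap: 0.6
grasp_force: 0.0
```

Emit:
{"method": "servo_tool", "body": {"gripper": [0.6,0.6,0.6,0.6,0.6,0,0,0,0,0,0], "offset": [[0,0,0.2],[0,0,0.4],[0,0,0.48],[0,0,0.51],[0,0,0.51],[0,0,0.51],[0,0,0.51],[0,0,0.51],[0,0,0.51],[0,0,0.51],[0,0,0.51]], "delta_rot": [[0,0,0],[0,0,0],[0,0,0],[0,0,0],[0,0,0],[0,0,0],[0,0,0],[0,0,0],[0,0,0],[0,0,0],[0,0,0]]}}

```text
t: 13.55
eef_pos: [0.3846, -0.2428, 0.0267]
ee_rot: [-1.632, 2.683, -0.004]
ft_force: [-0.4, 1.5, 5.9]
finger_gap: 0.326
grasp_force: 59.5
```

Emit:
{"method": "servo_tool", "body": {"gripper": [0,0,0,0,0], "offset": [[0,0,-0.2],[0,0,-0.5],[0,0,-0.9],[0,0,-0.9],[0,0,-0.9]], "delta_rot": [[0,0,0],[0,0,0],[0,0,0],[0,0,0],[0,0,0]]}}

```text
t: 14.05
eef_pos: [0.3847, -0.2428, 0.135]
ee_rot: [-1.632, 2.683, -0.007]
ft_force: [-0.2, 1.3, -1.1]
finger_gap: 0.33
grasp_force: 59.7
```

Run:
```python
from h import *
from cell import arm
s=arm.sense();print(s["t"],s["eef_pos"],s["finger_gap"],s["grasp_force"])
r=look("w7");p=None
q=R.from_rotvec(s["ee_rot"])
for z in(s["eef_pos"][2]-.0045,):
    b=dot(r,(319,318),z,60);c=np.r_[np.array(b[0][0])/1000,z];print(b,"in tool",q.inv().apply(c-s["eef_pos"]))
print(tool(s,(.5173,-.0612,.13)))
# same measure on the first plaque's held picture for comparison
r2=pickle.load(open("w2.pkl","rb"));print(dot(r2,(319,318),.115,60))
```

```text
14.05 [ 0.38465694 -0.24283218  0.1350344 ] 0.32989762514266585 59.72490906715393
(((387.54400634765625, -235.89627075195312), (52.83137893676758, 53.362186431884766), 62.810455322265625), array([317.87792208, 316.60909091])) in tool [-0.00749128  0.00064835  0.00448913]
(array([-1.852, -0.285,  0.041]), np.float64(152.61))
(((510.5443115234375, -409.18804931640625), (53.31953811645508, 52.464420318603516), 57.09344482421875), array([319.1002331 , 317.87296037]))
```

Emit:
{"method": "servo_tool", "body": {"gripper": [0,0,0,0,0], "offset": [[-0.926,-0.146,0],[-0.926,-0.146,0],[-0.926,-0.146,0],[-0.926,-0.146,0],[-0.926,-0.146,0]], "delta_rot": [[0,0,0],[0,0,0],[0,0,0],[0,0,0],[0,0,0]]}}

```text
t: 14.6
eef_pos: [0.4488, -0.151, 0.1318]
ee_rot: [1.632, -2.682, -0.003]
ft_force: [0.9, -0.7, -0.1]
finger_gap: 0.326
grasp_force: 59.7
```

Emit:
{"method": "servo_tool", "body": {"gripper": [0,0,0,0,0,0,0], "offset": [[-0.926,-0.146,0],[-0.926,-0.146,0],[-0.926,-0.146,0],[-0.926,-0.146,0.2],[-0.926,-0.146,0.4],[-0.926,-0.146,0.5],[-0.926,-0.146,0.5]], "delta_rot": [[0,0,0.009],[0,0,0.009],[0,0,0.009],[0,0,0.009],[0,0,0.009],[0,0,0.009],[0,0,0.009]]}}

```text
t: 15.3
eef_pos: [0.5148, -0.0614, 0.0715]
ee_rot: [1.609, -2.695, -0.004]
ft_force: [-0.1, 0.3, -0.6]
finger_gap: 0.329
grasp_force: 60.9
```

Run:
```python
from h import *
from cell import arm
s=arm.sense();print(s["t"],s["eef_pos"],s["ft_force"],tool(s,(.518,-.0616,.0647)))
r=look("w8",save=False);cr=r["img"][180:400,210:430];cv2.imwrite("pics/w8.png",cv2.resize(cr,(600,600),interpolation=cv2.INTER_CUBIC)[:,:,::-1])
```

```text
15.3 [ 0.51484453 -0.0614497   0.07146018] [-0.09803422  0.28635432 -0.62601333] (array([-0.011, -0.024,  0.056]), np.float64(151.7))
```

View pics/w8.png

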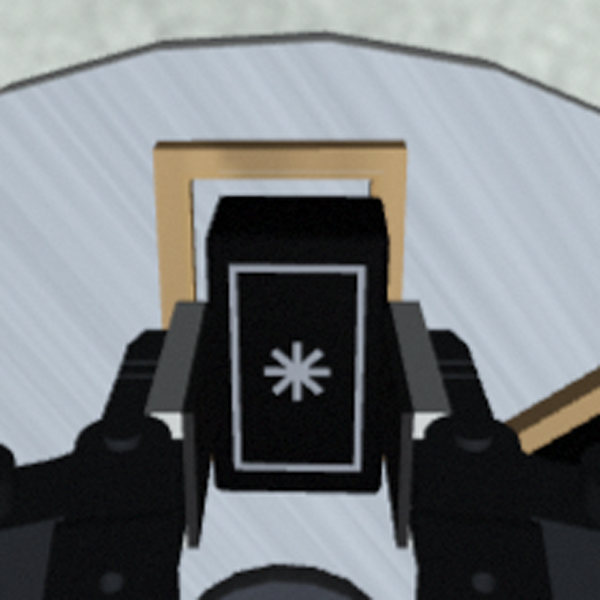

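The plaque sits about 3.5 mm too far right over pocket 2 (opening centre 280, plaque centre 300 in the crop). Shifting left and lowering.

Emit:
{"method": "servo_tool", "body": {"gripper": [0,0,0,0,0,0,0,0], "offset": [[0.004,-0.028,0],[0.004,-0.028,0],[0.004,-0.028,0],[0.004,-0.028,0.015],[0.004,-0.028,0.03],[0.004,-0.028,0.045],[0.004,-0.028,0.055],[0.004,-0.028,0.055]], "delta_rot": [[0,0,0],[0,0,0],[0,0,0],[0,0,0],[0,0,0],[0,0,0],[0,0,0],[0,0,0]]}}

```text
t: 16.15
eef_pos: [0.5192, -0.0625, 0.0661]
ee_rot: [1.613, -2.695, -0.001]
ft_force: [-0.2, -0.2, -1.1]
finger_gap: 0.323
grasp_force: 60.9
```

Emit:
{"method": "servo_tool", "body": {"gripper": [0,0,0.55,0.55,0.55,0.55,0.55], "offset": [[0,0,0.01],[0,0,0.01],[0,0,0.01],[0,0,0.01],[0,0,0.01],[0,0,0.01],[0,0,0.01]], "delta_rot": [[0,0,0],[0,0,0],[0,0,0],[0,0,0],[0,0,0],[0,0,0],[0,0,0]]}}

```text
t: 16.85
eef_pos: [0.5196, -0.0626, 0.0654]
ee_rot: [-1.613, 2.696, -0.0]
ft_force: [0.0, 0.2, -0.0]
finger_gap: 0.551
grasp_force: 0.0
```

Emit:
{"method": "servo_tool", "body": {"gripper": [0.6,0.6,0.6,0.6,0.6,0.6], "offset": [[0,0,-0.15],[0,0,-0.5],[0,0,-1],[0,0,-1],[0,0,-1],[0,0,-1]], "delta_rot": [[0,0,0],[0,0,0],[0,0,0],[0,0,0],[0,0,0],[0,0,0]]}}

```text
t: 17.45
eef_pos: [0.5188, -0.0624, 0.1844]
ee_rot: [1.613, -2.695, -0.001]
ft_force: [0.7, 0.3, -0.5]
finger_gap: 0.6
grasp_force: 0.0
```

Run:
```python
from h import *
from cell import arm
s=arm.sense();print(s["t"],s["eef_pos"],s["joint_pos"][[0,5]])
r=look("w9");dark(r,.058,(200,500,80,290),mn=150);wood(r,.044,(150,500,100,300))
print(proj(r,[(.5175,-.0612,.058),(.4715,.006,.058)]))
for p in proj(r,[(.5175,-.0612,.058),(.4715,.006,.058)]):print(dot(r,p,.058,35))
```

```text
17.45 [ 0.51881137 -0.06242671  0.18440138] [-0.24351518 -1.32209456]
[318.  230.9] [300 204  37  63 980] ((518.3449096679688, -62.88983917236328), (52.43369674682617, 29.065685272216797), 62.68809127807617)
[318.3 237.7] [306 217  25  43 952] ((519.2098388671875, -60.985286712646484), (35.608177185058594, 19.191143035888672), 62.36833190917969)
[402.9 266.2] [ 370  244   70   46 1040] ((471.73724365234375, 1.3896560668945312), (49.574954986572266, 36.89140701293945), 6.686672687530518)
[408.1 277.2] [383 260  48  30 708] ((471.1710510253906, 5.824867248535156), (36.47254943847656, 18.982955932617188), 6.065398693084717)
[320.  225.3] 1411 ((517.5968627929688, -61.29398727416992), (65.01025390625, 45.4410400390625), 61.760826110839844)
[400.8 260.3] 934 ((471.8504638671875, 5.437774658203125), (65.34918212890625, 45.908447265625), 6.5926032066345215)
[[319.83212991 237.24685864]
 [405.91981522 279.85160864]]
(((516.723876953125, -65.40518951416016), (49.25125503540039, 22.167787551879883), 62.22456359863281), array([318.26394052, 237.6133829 ]))
(((472.07733154296875, 2.2247848510742188), (51.3406867980957, 38.68911361694336), 9.420434951782227), array([406.01976285, 278.22134387]))
```

Run:
```python
from h import *
from cell import arm
s=arm.sense();print(tool(s,(.6582,.0281,.18)))
```

```text
(array([-1.215, -0.673,  0.026]), np.float64(151.8))
```

Emit:
{"method": "servo_tool", "body": {"gripper": [0.6,0.6,0.6,0.6], "offset": [[-0.6,-0.336,0],[-0.6,-0.336,0],[-0.6,-0.336,0],[-0.6,-0.336,0]], "delta_rot": [[0,0,0],[0,0,0],[0,0,0],[0,0,0]]}}

```text
t: 17.9
eef_pos: [0.5877, -0.0177, 0.1827]
ee_rot: [1.613, -2.691, -0.005]
ft_force: [-0.3, -0.7, -1.0]
finger_gap: 0.601
grasp_force: 0.0
```

Emit:
{"method": "servo_tool", "body": {"gripper": [0.5,0.5,0.5,0.5,0.5,0.5,0.5,0.5,0.5,0.5], "offset": [[-0.615,-0.336,0],[-0.615,-0.336,0],[-0.615,-0.336,0],[-0.615,-0.336,0],[-0.615,-0.336,0],[-0.615,-0.336,0],[-0.615,-0.336,0],[-0.615,-0.336,0],[-0.615,-0.336,0],[-0.615,-0.336,0]], "delta_rot": [[0,0,0.61],[0,0,0.61],[0,0,0.61],[0,0,0.61],[0,0,0.61],[0,0,0.61],[0,0,0.61],[0,0,0.61],[0,0,0.61],[0,0,0.61]]}}

```text
t: 18.9
eef_pos: [0.6588, 0.0275, 0.1848]
ee_rot: [0.19, -3.135, -0.0]
ft_force: [0.6, 0.8, 0.7]
finger_gap: 0.5
grasp_force: 0.0
```

Run:
```python
from h import *
from cell import arm
s=arm.sense();print(s["t"],s["eef_pos"],s["joint_pos"],tool(s,(.6582,.0281,.083)))
r=look("w10");wood(r,.044,(0,640,0,250))
c=proj(r,(.6582,.0281,.095))[0];print(c)
g=r["img"][int(c[1])-25:int(c[1])+25:5,int(c[0])-40:int(c[0])+40:5].mean(2).astype(int);print(g)
```

```text
18.9 [0.65875618 0.02746124 0.18483036] [-5.63041562e-02  3.71663010e-01 -2.54368252e-02  1.17485156e+00
 -4.02445801e-05 -1.77129838e-01] (array([0.003, 0.006, 0.849]), np.float64(96.92))
[224.8  41. ] 1867 ((517.5936889648438, -60.741302490234375), (65.89163970947266, 45.60441207885742), 61.76856994628906)
[318.5  13.8] 822 ((498.29278564453125, 9.211385726928711), (12.544718742370605, 45.377201080322266), 6.899397373199463)
[416.7  38.8] 2030 ((500.7498779296875, 81.82627868652344), (45.554073333740234, 65.8624496459961), 41.781639099121094)
[606.1   4.7] 715 ((470.72076416015625, 206.26104736328125), (6.4610114097595215, 49.1916618347168), 5.220240116119385)
[317.95581094 252.94211658]
[[183 182 181 181 182 181  62  58  61  58  64 165 177 176 175 177]
 [185 182 183 183 183 181  66  61  60  59  57 122 177 176 176 175]
 [180 180 179 180 178 178  67  61  61  59  52 169 175 173 175 175]
 [186 187 186 185 186 186 175  60  75  60  52 181 181 181 181 179]
 [179 180 179 180 179 178 124 145 146 142  89 174 174 173 172 172]
 [184 184 184 183 183 182 122 146 140 145 147 176 174 173 171 175]
 [179 179 177 177 176 176 174 143 147 148 145 172 171 171 171 172]
 [176 176 176 177 179 177 176 172 150 160 175 174 174 173 172 172]
 [185 178 177 176 176 177 176 176 175 175 174 173 173 174 175 173]
 [188 180 190 189 183 186 183 183 181 181 188 187 189 184 185 187]]
```

View pics/w10.png

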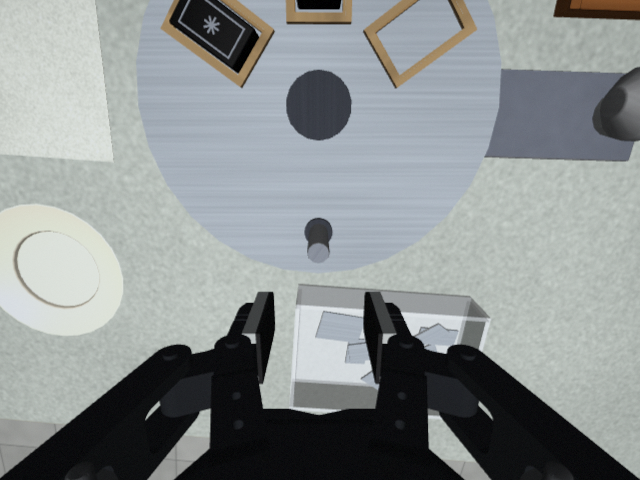

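The peg top is at (318,252), as predicted and centred between the fingers. I'll lower over it, cage it loosely and swing the table clockwise in an arc.

Emit:
{"method": "servo_tool", "body": {"gripper": [0.5,0.5,0.5,0.5,0.28,0.28,0.28,0.28], "offset": [[0.003,0.006,0.3],[0.003,0.006,0.6],[0.003,0.006,0.85],[0.003,0.006,0.85],[0.003,0.006,0.85],[0.003,0.006,0.85],[0.003,0.006,0.85],[0.003,0.006,0.85]], "delta_rot": [[0,0,0],[0,0,0],[0,0,0],[0,0,0],[0,0,0],[0,0,0],[0,0,0],[0,0,0]]}}

```text
t: 19.75
eef_pos: [0.6604, 0.0284, 0.0853]
ee_rot: [-0.189, 3.133, -0.001]
ft_force: [-0.9, 0.2, -0.1]
finger_gap: 0.28
grasp_force: 0.0
```

Emit:
{"method": "servo_tool", "body": {"gripper": [0.28,0.28,0.28,0.28,0.28,0.28,0.28,0.28,0.28,0.28,0.28,0.28], "offset": [[0.002,-0.058,0],[0.008,-0.116,0],[0.018,-0.173,0],[0.032,-0.23,0],[0.05,-0.285,0],[0.072,-0.339,0],[0.098,-0.391,0],[0.127,-0.441,0],[0.159,-0.49,0],[0.195,-0.535,0],[0.234,-0.579,0],[0.244,-0.589,0]], "delta_rot": [[0,0,0.044],[0,0,0.089],[0,0,0.133],[0,0,0.178],[0,0,0.222],[0,0,0.267],[0,0,0.311],[0,0,0.356],[0,0,0.4],[0,0,0.444],[0,0,0.489],[0,0,0.5]]}}

```text
t: 20.95
eef_pos: [0.641, -0.0443, 0.0847]
ee_rot: [1.025, 2.965, 0.006]
ft_force: [3.7, 2.3, -1.7]
finger_gap: 0.276
grasp_force: 2.0
```

Emit:
{"method": "servo_tool", "body": {"gripper": [0.28,0.28,0.28,0.28,0.28,0.28,0.28,0.28,0.28,0.28,0.28,0.28], "offset": [[0.002,-0.058,0],[0.008,-0.116,0],[0.018,-0.173,0],[0.032,-0.23,0],[0.05,-0.285,0],[0.072,-0.339,0],[0.098,-0.391,0],[0.127,-0.441,0],[0.159,-0.49,0],[0.195,-0.535,0],[0.234,-0.579,0],[0.244,-0.589,0]], "delta_rot": [[0,0,0.044],[0,0,0.089],[0,0,0.133],[0,0,0.178],[0,0,0.222],[0,0,0.267],[0,0,0.311],[0,0,0.356],[0,0,0.4],[0,0,0.444],[0,0,0.489],[0,0,0.5]]}}

```text
t: 22.15
eef_pos: [0.573, -0.0834, 0.0847]
ee_rot: [2.083, 2.347, 0.002]
ft_force: [1.4, -0.1, 0.3]
finger_gap: 0.279
grasp_force: 0.8
```

Emit:
{"method": "servo_tool", "body": {"gripper": [0.28,0.28,0.28,0.28,0.28], "offset": [[0,-0.015,0],[0,-0.025,0],[0,-0.025,0],[0,-0.025,0],[0,-0.025,0]], "delta_rot": [[0,0,0],[0,0,0],[0,0,0],[0,0,0],[0,0,0]]}}

```text
t: 22.65
eef_pos: [0.57, -0.0833, 0.084]
ee_rot: [2.082, 2.35, 0.002]
ft_force: [3.9, -1.4, 2.8]
finger_gap: 0.28
grasp_force: 2.1
```

Run:
```python
from h import *
from cell import arm
s=arm.sense();print(s["t"],s["eef_pos"],s["ft_force"],s["grasp_force"],tool(s,(.5707,-.083,.084)))
r=look("t1","top");wood(r,.044,(260,400,190,340),mn=30)
r=look("w11");wood(r,.044,(0,640,0,250))
```

```text
22.65 [ 0.57002761 -0.08329917  0.08399123] [ 3.86629887 -1.40892287  2.7741602 ] 2.056836783885956 (array([ 0.002,  0.006, -0.   ]), np.float64(6.92))
[307.5 229.2] 32 ((635.7076416015625, 64.16976928710938), (60.17628479003906, 5.271484375), 47.4897346496582)
[298.4 293.4] 33 ((479.145751953125, 78.04615020751953), (13.84758186340332, 46.53940200805664), 80.46363830566406)
[171.1  26.3] 2114 ((488.1230773925781, 31.32281494140625), (52.536075592041016, 23.891284942626953), 6.934006690979004)
[463.6  22.4] 1723 ((619.651611328125, 48.9216194152832), (43.67564392089844, 20.70896339416504), 6.93401575088501)
```

Emit:
{"method": "servo_tool", "body": {"gripper": [0.5,0.5,0.5,0.5,0.5,0.5,0.5,0.5,0.5], "offset": [[0,0,0],[0,0,0],[0,0,0],[0,0,-0.3],[0,0,-0.7],[0,0,-1],[0.4,0,-1],[0.4,0,-1],[0.4,0,-1]], "delta_rot": [[0,0,0],[0,0,0],[0,0,0],[0,0,0],[0,0,0],[0,0,0],[0,0,0],[0,0,0],[0,0,0]]}}

```text
t: 23.65
eef_pos: [0.5619, -0.0346, 0.2027]
ee_rot: [-2.081, -2.352, 0.002]
ft_force: [-0.3, -0.6, 0.3]
finger_gap: 0.503
grasp_force: 0.0
```

Run:
```python
from h import *
from cell import arm
s=arm.sense();print(s["t"],s["eef_pos"],s["ft_force"],s["finger_gap"])
r=look("w12");o=wood(r,.044,(100,540,0,260))
for b in o:
    v=np.array(b[0])/1000-[.5589,.0163];print(np.hypot(*v),np.degrees(np.arctan2(v[1],v[0])))
for P in((.5485,.1037),(.4814,.0579)):
    c=proj(r,(*P,.058))[0];print(c,dot(r,c,.058,35))
```

```text
23.65 [ 0.56187216 -0.03461614  0.20266496] [-0.32699227 -0.58660106  0.2559677 ] 0.5025069758584083
[319.7  54.3] 2020 ((545.5221557617188, 103.0467758178711), (44.84783172607422, 65.66129302978516), 8.585318565368652)
[413.2 102.2] 2042 ((622.6388549804688, 77.04022216796875), (65.93228912353516, 45.37528610229492), 43.74303436279297)
[233.7 107.7] 1744 ((480.54046630859375, 55.29507827758789), (45.236820220947266, 65.70213317871094), 63.72895431518555)
0.08777226117207931 98.76692852469773
0.08804553494207097 43.62004293186996
0.08752618265530508 153.54308472569363
[324.05399529  50.39567238] (((543.168212890625, 104.73976135253906), (26.247547149658203, 41.48860549926758), 7.84089994430542), array([320.38518519,  47.6345679 ]))
[229.41480116 105.56028236] (((481.54583740234375, 51.36305618286133), (30.240266799926758, 54.92465591430664), 71.01260375976562), array([229.05420054, 111.3902439 ]))
```

View pics/w12.png

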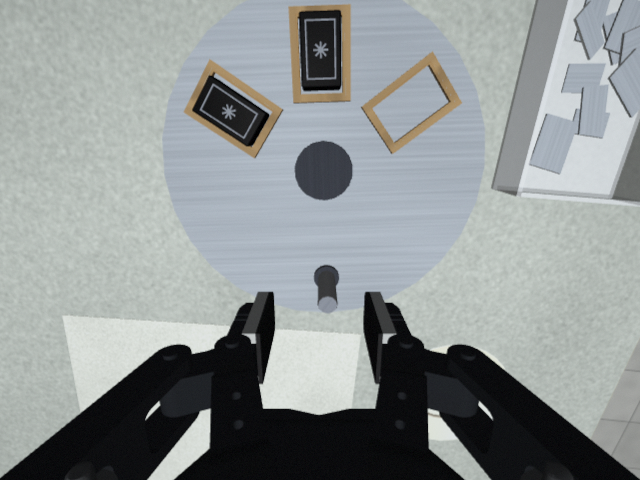

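The table is about 1.8° short of a quarter turn (pocket 1 at 98.7° against 96.8° expected). I'll nudge it a bit past and let the detent settle it.

Emit:
{"method": "servo_tool", "body": {"gripper": [0.5,0.5,0.5,0.5,0.5,0.28,0.28,0.28,0.28], "offset": [[-0.4,0,0],[-0.4,0,0.3],[-0.4,0,0.7],[-0.4,0,1],[-0.4,0,1],[-0.4,0,1],[-0.4,0,1],[-0.4,0,1],[-0.4,0,1]], "delta_rot": [[0,0,0],[0,0,0],[0,0,0],[0,0,0],[0,0,0],[0,0,0],[0,0,0],[0,0,0],[0,0,0]]}}

```text
t: 24.6
eef_pos: [0.5703, -0.0835, 0.0854]
ee_rot: [2.081, 2.349, 0.002]
ft_force: [0.2, 0.2, -0.4]
finger_gap: 0.275
grasp_force: 0.0
```

Emit:
{"method": "servo_tool", "body": {"gripper": [0.28,0.28,0.28,0.28,0.5,0.5,0.5,0.5], "offset": [[0,-0.02,0],[0,-0.04,0],[0,-0.05,0],[0,-0.05,0],[0,0,0],[0,0,0],[0,0,0],[0,0,0]], "delta_rot": [[0,0,0],[0,0,0],[0,0,0],[0,0,0],[0,0,0],[0,0,0],[0,0,0],[0,0,0]]}}

```text
t: 25.4
eef_pos: [0.5677, -0.0829, 0.0826]
ee_rot: [-2.082, -2.35, 0.002]
ft_force: [0.3, 0.7, 0.6]
finger_gap: 0.501
grasp_force: 0.0
```

Emit:
{"method": "servo_tool", "body": {"gripper": [0.5,0.5,0.5,0.5,0.5,0.5], "offset": [[0,0,-0.3],[0,0,-0.7],[0,0,-1],[0.4,0,-1],[0.4,0,-1],[0.4,0,-1]], "delta_rot": [[0,0,0],[0,0,0],[0,0,0],[0,0,0],[0,0,0],[0,0,0]]}}

```text
t: 26.0
eef_pos: [0.5623, -0.0347, 0.203]
ee_rot: [-2.081, -2.353, 0.001]
ft_force: [-0.3, -0.0, -0.1]
finger_gap: 0.496
grasp_force: 0.0
```

```bash
cat >> h.py <<'E'
def table(r,box):
    for b in wood(r,.044,box):
        v=np.array(b[0])/1000-[.5589,.0163];print(np.hypot(*v).round(4),np.degrees(np.arctan2(v[1],v[0])).round(2))
E
python3 - <<'E'
from h import *
from cell import arm
s=arm.sense();print(s["t"],s["eef_pos"])
r=look("w13");table(r,(100,540,0,260))
E
```

```text
26.0 [ 0.56228845 -0.03474529  0.2030177 ]
[326.4  54.4] 2081 ((551.0128784179688, 103.75932312011719), (45.39997482299805, 65.59320068359375), 5.431133270263672)
[236.3 101.9] 1775 ((482.97808837890625, 59.806053161621094), (45.288978576660156, 65.6874771118164), 60.37997817993164)
[415.5 107.7] 1998 ((626.0447387695312, 73.25466918945312), (65.78107452392578, 45.38319396972656), 40.276546478271484)
0.0878 95.15
0.0875 150.19
0.088 40.31
```

Emit:
{"method": "servo_tool", "body": {"gripper": [0.5,0.5,0.5,0.5,0.5,0.5], "offset": [[-0.4,0,0],[-0.4,0.02,0.3],[-0.4,0.02,0.7],[-0.4,0.02,1],[-0.4,0.02,1],[-0.4,0.02,1]], "delta_rot": [[0,0,0],[0,0,0],[0,0,0],[0,0,0],[0,0,0],[0,0,0]]}}

```text
t: 26.65
eef_pos: [0.5703, -0.0833, 0.0825]
ee_rot: [-2.083, -2.348, 0.002]
ft_force: [0.6, 0.1, 1.0]
finger_gap: 0.5
grasp_force: 0.0
```

Run:
```python
from h import *
from cell import arm
s=arm.sense();print(s["t"],s["eef_pos"],s["ft_force"],tool(s,(.5707,-.083,.084)))
```

```text
26.65 [ 0.57028626 -0.0833441   0.08254363] [0.58436067 0.12838478 0.99143102] (array([ 0.002,  0.004, -0.012]), np.float64(6.84))
```

Emit:
{"method": "servo_tool", "body": {"gripper": [0,0,0,0,0,0,0,0], "offset": [[0,0.004,0],[0,0.004,0],[0,0.004,0],[0,0.004,0],[0,0.004,0],[0,0.004,0],[0,0.004,0],[0,0.004,0]], "delta_rot": [[0,0,0],[0,0,0],[0,0,0],[0,0,0],[0,0,0],[0,0,0],[0,0,0],[0,0,0]]}}

```text
t: 27.45
eef_pos: [0.5727, -0.0838, 0.0858]
ee_rot: [2.081, 2.349, -0.001]
ft_force: [-3.6, -2.4, 6.2]
finger_gap: 0.166
grasp_force: 58.9
```

Emit:
{"method": "servo_tool", "body": {"gripper": [0.5,0.5,0.5,0.5,0.5,0.5,0.5,0.5,0.5,0.5], "offset": [[0,0,0],[0,0,0],[0,0,0],[0,0,0],[0,0,-0.3],[0,0,-0.7],[0,0,-1],[0.4,0,-1],[0.4,0,-1],[0.4,0,-1]], "delta_rot": [[0,0,0],[0,0,0],[0,0,0],[0,0,0],[0,0,0],[0,0,0],[0,0,0],[0,0,0],[0,0,0],[0,0,0]]}}

```text
t: 28.45
eef_pos: [0.5657, -0.0343, 0.2033]
ee_rot: [2.081, 2.353, -0.0]
ft_force: [-0.4, 0.6, -0.6]
finger_gap: 0.499
grasp_force: 0.0
```

Run:
```python
from h import *
from cell import arm
s=arm.sense();print(s["t"],s["eef_pos"],s["joint_pos"])
r=look("w14");table(r,(100,540,0,260))
```

```text
28.45 [ 0.5657343  -0.03433043  0.20325975] [-1.74562361e-01  1.99696932e-01 -2.15178406e-01  1.15582920e+00
 -1.93239215e-04  1.27389430e+00]
[317.4  54.2] 2048 ((547.7109375, 103.38290405273438), (45.378326416015625, 65.59185028076172), 7.558640480041504)
[408.9 104. ] 2012 ((623.884521484375, 75.71377563476562), (65.88102722167969, 45.33939743041992), 42.50483322143555)
[229.8 105.5] 1741 ((481.36083984375, 56.93992614746094), (45.30815887451172, 65.67373657226562), 62.540340423583984)
0.0878 97.32
0.0881 42.44
0.0875 152.34
```

Emit:
{"method": "servo_tool", "body": {"gripper": [1,1,1,1,1,1], "offset": [[0,0,-0.4],[0,0,-0.8],[0,0,-1],[0.5,0.26,-1],[0.95,0.26,-1],[0.95,0.26,-1]], "delta_rot": [[0,0,0],[0,0,0],[0,0,0],[0,0,0],[0,0,0],[0,0,0]]}}

```text
t: 29.1
eef_pos: [0.5835, 0.0837, 0.3225]
ee_rot: [-2.082, -2.351, -0.0]
ft_force: [0.0, -0.7, 0.4]
finger_gap: 0.998
grasp_force: 0.0
```

Emit:
{"method": "servo_tool", "body": {"gripper": [1,1,1,1,1,1,1,1,1,1,1,1], "offset": [[0.95,0.26,-0.22],[0.95,0.26,-0.22],[0.95,0.26,-0.22],[0.95,0.26,-0.22],[0.95,0.26,-0.22],[0.95,0.26,-0.22],[0.95,0.26,-0.22],[0.95,0.26,-0.22],[0.95,0.26,-0.22],[0.95,0.26,-0.22],[0.95,0.26,-0.22],[0.95,0.26,-0.22]], "delta_rot": [[0,0,-1],[0,0,-1],[0,0,-1],[0,0,-1],[0,0,-1],[0,0,-1],[0,0,-1],[0,0,-1],[0,0,-1],[0,0,-1],[0,0,-1],[0,0,-1]]}}

```text
t: 30.3
eef_pos: [0.6008, 0.1977, 0.3484]
ee_rot: [0.187, -3.134, 0.001]
ft_force: [-1.0, 0.2, 0.3]
finger_gap: 0.998
grasp_force: 0.0
```

Run:
```python
from h import *
from cell import arm
s=arm.sense();print(s["t"],s["eef_pos"],s["joint_pos"])
r=look("w15",save=False)
c=proj(r,[(.537,.265,.23),(.545,.2256,.209)]);print(c)
m=c.mean(0).astype(int);x0=max(0,min(640-220,m[0]-110));y0=max(0,m[1]-85);cr=r["img"][y0:y0+165,x0:x0+220]
cv2.imwrite("pics/w15.png",cv2.resize(cr,(800,600),interpolation=cv2.INTER_CUBIC)[:,:,::-1]);print(x0,y0,800/220)
```

```text
30.3 [0.6007719  0.19770671 0.3484276 ] [ 2.15860854e-01  2.59536337e-01  1.65420443e-01  1.47856109e+00
 -2.16288044e-04  9.68857221e-02]
[[418.77995497 169.0436759 ]
 [360.36564853 170.70377687]]
279 84 3.6363636363636362
```

View pics/w15.png

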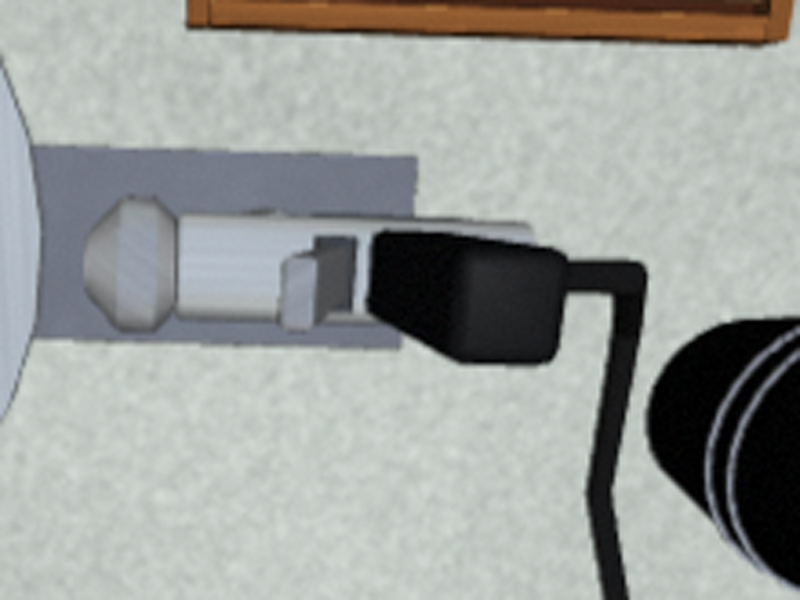

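The crop shows the grip top face centred at crop (512,305), i.e. image (419.8,167.9). The trigger tip is at crop (297,292), image (360.7,164.3), on the nozzle side. The hose leaves low at the back.

Run:
```python
from h import *
from cell import arm
s=arm.sense();r=pickle.load(open("w15.pkl","rb"))
g=unproj(r,(419.8,167.9),.23)[0];t=unproj(r,(360.7,164.3),.209)[0];v=t-g
print(g,t,np.hypot(v[0],v[1]),np.degrees(np.arctan2(v[1],v[0])))
y=np.array([-np.sin(np.radians(6.8)),np.cos(np.radians(6.8)),0])
print("along",v@y)
P=g-.0085*y;print(P,tool(s,(P[0],P[1],.26)))
```

```text
[0.53610737 0.26556757 0.23      ] [0.54005681 0.22508509 0.209     ] 0.040674679672686946 -84.42788863192523
along -0.04066533960085433
[0.5371138  0.25712737 0.23      ] (array([0.467, 0.553, 0.739]), np.float64(96.75))
```

Emit:
{"method": "servo_tool", "body": {"gripper": [1,1,1,1,1,1], "offset": [[0.467,0.553,0],[0.467,0.553,0],[0.467,0.553,0.3],[0.467,0.553,0.739],[0.467,0.553,0.739],[0.467,0.553,0.739]], "delta_rot": [[0,0,0],[0,0,0],[0,0,0],[0,0,0],[0,0,0],[0,0,0]]}}

```text
t: 30.95
eef_pos: [0.5359, 0.2571, 0.2596]
ee_rot: [0.187, -3.132, 0.002]
ft_force: [0.0, -0.2, 1.0]
finger_gap: 0.999
grasp_force: 0.0
```

Run:
```python
from h import *
from cell import arm
s=arm.sense();print(s["t"],s["eef_pos"],s["ft_force"],tool(s,(.5371,.2571,.195)))
r=look("w16");print(proj(r,[(.5361,.2656,.23),(.54,.2251,.209)]))
# dark grip-top extent along y at its row
```

```text
30.95 [0.53585072 0.25714583 0.25963071] [ 0.04917774 -0.18556518  0.98209878] (array([-0.013, -0.001,  0.539]), np.float64(96.83))
[[332.30038907 294.73979007]
 [261.77507361 277.02301896]]
```

Emit:
{"method": "servo_tool", "body": {"gripper": [1,1,1,1,1], "offset": [[-0.008,0,0.15],[-0.008,0,0.3],[-0.008,0,0.45],[-0.008,0,0.539],[-0.008,0,0.539]], "delta_rot": [[0,0,0],[0,0,0],[0,0,0],[0,0,0],[0,0,0]]}}

```text
t: 31.5
eef_pos: [0.539, 0.2581, 0.1974]
ee_rot: [-0.188, 3.134, 0.001]
ft_force: [-0.1, -0.1, -1.0]
finger_gap: 0.999
grasp_force: 0.0
```

Emit:
{"method": "servo_tool", "body": {"gripper": [0,0,0,0], "offset": [[0,0,0],[0,0,0],[0,0,0],[0,0,0]], "delta_rot": [[0,0,0],[0,0,0],[0,0,0],[0,0,0]]}}

```text
t: 31.9
eef_pos: [0.5394, 0.2587, 0.1993]
ee_rot: [-0.187, 3.132, 0.003]
ft_force: [-1.5, 4.3, 7.3]
finger_gap: 0.402
grasp_force: 63.6
```

Emit:
{"method": "servo_tool", "body": {"gripper": [0,0,0,0,1,1,1,1,1,1,1], "offset": [[0,0,0],[0,0,0],[0,0,0],[0,0,0],[0,0,0],[0,0,0],[0,0,0],[0,0,0],[0,0,0],[0,0,0],[0,0,0]], "delta_rot": [[0,0,0],[0,0,0],[0,0,0],[0,0,0],[0,0,0],[0,0,0],[0,0,0],[0,0,0],[0,0,0],[0,0,0],[0,0,0]]}}

```text
t: 33.0
eef_pos: [0.5379, 0.2583, 0.1966]
ee_rot: [-0.19, 3.136, 0.001]
ft_force: [-0.4, 0.3, -0.1]
finger_gap: 1.002
grasp_force: 0.0
```

Emit:
{"method": "servo_tool", "body": {"gripper": [1,1,1,1,1], "offset": [[0,0,-0.3],[0,0,-0.7],[0,0,-1],[0,0,-1],[0,0,-1]], "delta_rot": [[0,0,0],[0,0,0],[0,0,0],[0,0,0],[0,0,0]]}}

```text
t: 33.5
eef_pos: [0.5385, 0.2584, 0.3179]
ee_rot: [-0.189, 3.133, 0.002]
ft_force: [-0.4, -0.4, -0.9]
finger_gap: 1.0
grasp_force: 0.0
```

Run:
```python
from h import *
from cell import arm
s=arm.sense();print(s["t"],s["eef_pos"],s["finger_gap"],tool(s,(.5707,-.083,.2)))
r=look("w17");table(r,(0,300,0,400))
r=look("t2","top");c=proj(r,[(.4814,.0579,.058)]);print(c)
```

```text
33.5 [0.53852942 0.25840146 0.31787004] 1.0002304017484893 (array([ 0.079, -2.858,  0.979]), np.float64(96.91))
[286.7  67.1] 3378 ((398.98614501953125, 207.52613830566406), (131.64276123046875, 27.622024536132812), 5.8142218589782715)
[159.1 130.2] 639 ((481.0201721191406, 57.983497619628906), (46.08899688720703, 65.65396881103516), 62.807674407958984)
[193.7 192.1] 719 ((547.3310546875, 104.41668701171875), (45.251487731933594, 66.93807983398438), 6.868676662445068)
[168.1 249.5] 725 ((623.3920288085938, 76.61781311035156), (64.96573638916016, 46.27212142944336), 42.556846618652344)
0.2493 129.9
0.0883 151.84
0.0889 97.48
0.0883 43.08
[[306.64501865 291.61182756]]
```

Emit:
{"method": "servo_tool", "body": {"gripper": [0.5,0.5,0.5,0.5], "offset": [[0.026,-0.953,0],[0.026,-0.953,0],[0.026,-0.953,0],[0.026,-0.953,0]], "delta_rot": [[0,0,0],[0,0,0],[0,0,0],[0,0,0]]}}

```text
t: 34.0
eef_pos: [0.5478, 0.1421, 0.3145]
ee_rot: [0.183, -3.133, 0.0]
ft_force: [-0.5, -0.3, -0.2]
finger_gap: 0.498
grasp_force: 0.0
```

Emit:
{"method": "servo_tool", "body": {"gripper": [0.5,0.5,0.5,0.5], "offset": [[0.026,-0.953,0],[0.026,-0.953,0],[0.026,-0.953,0],[0.026,-0.953,0]], "delta_rot": [[0,0,0],[0,0,0],[0,0,0],[0,0,0]]}}

```text
t: 34.4
eef_pos: [0.559, 0.0294, 0.3153]
ee_rot: [0.185, -3.134, -0.001]
ft_force: [-0.3, 0.6, 0.3]
finger_gap: 0.498
grasp_force: 0.0
```

Emit:
{"method": "servo_tool", "body": {"gripper": [0.5,0.5,0.5,0.5,0.5,0.5,0.5,0.5,0.5,0.5,0.5,0.5], "offset": [[0.026,-0.953,0.9],[0.026,-0.953,0.9],[0.026,-0.953,0.9],[0.026,-0.953,0.9],[0.026,-0.953,0.9],[0.026,-0.953,0.9],[0.026,-0.953,0.9],[0.026,-0.953,0.9],[0.026,-0.953,0.9],[0.026,-0.953,0.9],[0.026,-0.953,0.9],[0.026,-0.953,0.9]], "delta_rot": [[0,0,1],[0,0,1],[0,0,1],[0,0,1],[0,0,1],[0,0,1],[0,0,1],[0,0,1],[0,0,1],[0,0,1],[0,0,1],[0,0,1]]}}

```text
t: 35.6
eef_pos: [0.5698, -0.0815, 0.2078]
ee_rot: [-2.08, -2.353, -0.001]
ft_force: [0.1, -0.2, 0.1]
finger_gap: 0.501
grasp_force: 0.0
```

Run:
```python
from h import *
from cell import arm
s=arm.sense();print(s["t"],s["eef_pos"],s["joint_pos"],tool(s,(.5712,-.083,.084)))
```

```text
35.6 [ 0.56976214 -0.08153058  0.20780045] [-2.54940486e-01  2.12563425e-01 -1.89175235e-01  1.17021891e+00
  1.05229899e-03  1.19293223e+00] (array([-0.015,  0.011,  1.032]), np.float64(7.04))
```

Emit:
{"method": "servo_tool", "body": {"gripper": [0.5,0.5,0.5,0.5,0.28,0.28,0.28,0.28], "offset": [[-0.015,0.011,0.3],[-0.015,0.011,0.65],[-0.015,0.011,1],[-0.015,0.011,1],[-0.015,0.011,1],[-0.015,0.011,1],[-0.015,0.011,1],[-0.015,0.011,1]], "delta_rot": [[0,0,0],[0,0,0],[0,0,0],[0,0,0],[0,0,0],[0,0,0],[0,0,0],[0,0,0]]}}

```text
t: 36.4
eef_pos: [0.573, -0.0857, 0.0906]
ee_rot: [2.081, 2.349, 0.003]
ft_force: [0.0, -0.2, -0.1]
finger_gap: 0.286
grasp_force: 0.0
```

Emit:
{"method": "servo_tool", "body": {"gripper": [0.28,0.28,0.28,0.28,0.28,0.28,0.28,0.28,0.28,0.28,0.28,0.28], "offset": [[0.002,0.058,0],[0.008,0.116,0],[0.018,0.173,0],[0.032,0.23,0],[0.05,0.285,0],[0.072,0.339,0],[0.098,0.391,0],[0.127,0.441,0],[0.159,0.49,0],[0.195,0.535,0],[0.234,0.579,0],[0.244,0.589,0]], "delta_rot": [[0,0,-0.044],[0,0,-0.089],[0,0,-0.133],[0,0,-0.178],[0,0,-0.222],[0,0,-0.267],[0,0,-0.311],[0,0,-0.356],[0,0,-0.4],[0,0,-0.444],[0,0,-0.489],[0,0,-0.5]]}}

```text
t: 37.6
eef_pos: [0.6375, -0.0491, 0.0892]
ee_rot: [1.024, 2.97, -0.004]
ft_force: [-1.6, -2.4, -0.1]
finger_gap: 0.283
grasp_force: 1.4
```

Emit:
{"method": "servo_tool", "body": {"gripper": [0.28,0.28,0.28,0.28,0.28,0.28,0.28,0.28,0.28,0.28,0.28,0.28], "offset": [[0.002,0.058,0],[0.008,0.116,0],[0.018,0.173,0],[0.032,0.23,0],[0.05,0.285,0],[0.072,0.339,0],[0.098,0.391,0],[0.127,0.441,0],[0.159,0.49,0],[0.195,0.535,0],[0.234,0.579,0],[0.244,0.589,0]], "delta_rot": [[0,0,-0.044],[0,0,-0.089],[0,0,-0.133],[0,0,-0.178],[0,0,-0.222],[0,0,-0.267],[0,0,-0.311],[0,0,-0.356],[0,0,-0.4],[0,0,-0.444],[0,0,-0.489],[0,0,-0.5]]}}

```text
t: 38.8
eef_pos: [0.6594, 0.026, 0.0893]
ee_rot: [-0.19, 3.134, 0.0]
ft_force: [0.2, 1.2, -0.7]
finger_gap: 0.279
grasp_force: 0.0
```

Run:
```python
from h import *
from cell import arm
s=arm.sense();print(s["t"],s["eef_pos"],s["ft_force"],tool(s,(.6582,.0281,.084)))
```

```text
38.8 [0.65935221 0.02602616 0.08927302] [ 0.16903014  1.15675552 -0.71500946] (array([0.008, 0.018, 0.044]), np.float64(96.95))
```

Emit:
{"method": "servo_tool", "body": {"gripper": [0.28,0.28,0,0,0,0,0,0], "offset": [[0,0.018,0],[0,0.018,0],[0,0.018,0],[0,0.018,0],[0,0.018,0],[0,0.018,0],[0,0.018,0],[0,0.018,0]], "delta_rot": [[0,0,0],[0,0,0],[0,0,0],[0,0,0],[0,0,0],[0,0,0],[0,0,0],[0,0,0]]}}

```text
t: 39.6
eef_pos: [0.6589, 0.0284, 0.0895]
ee_rot: [-0.19, 3.134, 0.001]
ft_force: [-0.9, -0.5, 5.2]
finger_gap: 0.16
grasp_force: 58.6
```

Emit:
{"method": "servo_tool", "body": {"gripper": [0.5,0.5,0.5,0.5,0.5,0.6,0.6,0.6,0.6,0.6], "offset": [[0,0,0],[0,0,0],[0,0,0],[0,0,0],[0,0,-0.3],[0,0,-0.7],[0,0,-1],[1,0,-1],[1,0,-1],[1,0,-1]], "delta_rot": [[0,0,0],[0,0,0],[0,0,0],[0,0,0],[0,0,0],[0,0,0],[0,0,0],[0,0,0],[0,0,0],[0,0,0]]}}

```text
t: 40.6
eef_pos: [0.5342, 0.0137, 0.2077]
ee_rot: [0.188, -3.132, -0.001]
ft_force: [-0.1, -0.4, -0.5]
finger_gap: 0.603
grasp_force: 0.0
```

Run:
```python
from h import *
from cell import arm
s=arm.sense();print(s["t"],s["eef_pos"])
r=look("w18");table(r,(150,500,50,270))
print(tool(s,(.4711,.0046,.13)))
dark(r,.058,(180,460,80,260),mn=150)
```

```text
40.6 [0.53421583 0.01373989 0.2077052 ]
[315.  152.8] 1686 ((471.9950256347656, 4.32099723815918), (65.15496063232422, 45.05229949951172), 7.777185440063477)
[398.3 195.9] 1566 ((499.0948486328125, 80.69558715820312), (45.826358795166016, 65.4345703125), 42.78977966308594)
[236.5 193. ] 1208 ((518.4514770507812, -61.62058639526367), (65.2672119140625, 46.00565719604492), 62.7842903137207)
0.0877 -172.15
0.0879 132.88
0.0878 -117.43
(array([ 0.528, -0.013,  0.65 ]), np.float64(96.89))
[314.4 153.9] [296 123  38  64 863] ((471.2724304199219, 4.295833587646484), (49.75015640258789, 29.769569396972656), 7.605207443237305)
[314.8 154.7] [303 133  24  45 950] ((471.2742614746094, 4.1233720779418945), (34.81450653076172, 18.715991973876953), 7.236686706542969)
[234.7 200. ] [ 199  174   69   60 1021] ((518.8629760742188, -60.107547760009766), (49.89358139038086, 33.36494064331055), 62.75959014892578)
[231.1 205.5] [208 185  47  42 849] ((521.0245361328125, -61.473167419433594), (36.19422149658203, 19.10447883605957), 62.764896392822266)
[319.3 240.4] [294 226  49  34 548] ((544.7774047851562, 16.281116485595703), (41.309844970703125, 30.17353057861328), 72.4947280883789)
```

Table is back at the loading stop within about 1°. Next I'll take plaque 1 from pocket 1 to the rack.

Emit:
{"method": "servo_tool", "body": {"gripper": [0.6,0.6,0.6,0.6,0.6], "offset": [[0.526,-0.024,0],[0.526,-0.024,0.3],[0.526,-0.024,0.65],[0.526,-0.024,0.8],[0.526,-0.024,0.8]], "delta_rot": [[0,0,-0.008],[0,0,-0.008],[0,0,-0.008],[0,0,-0.008],[0,0,-0.008]]}}

```text
t: 41.15
eef_pos: [0.4739, 0.0035, 0.1094]
ee_rot: [0.208, -3.128, -0.002]
ft_force: [-0.5, 0.5, -1.3]
finger_gap: 0.598
grasp_force: 0.0
```

Run:
```python
from h import *
from cell import arm
s=arm.sense();print(s["t"],s["eef_pos"],tool(s,(.4713,.0033,.064)))
```

```text
41.15 [0.47389501 0.00351992 0.10939417] (array([0.019, 0.   , 0.378]), np.float64(97.61))
```

Emit:
{"method": "servo_tool", "body": {"gripper": [0.6,0.6,0.6,0.6,0.6,0,0,0,0,0,0], "offset": [[0.015,0,0.15],[0.015,0,0.28],[0.015,0,0.35],[0.015,0,0.378],[0.015,0,0.378],[0.015,0,0.378],[0.015,0,0.378],[0.015,0,0.378],[0.015,0,0.378],[0.015,0,0.378],[0.015,0,0.378]], "delta_rot": [[0,0,0],[0,0,0],[0,0,0],[0,0,0],[0,0,0],[0,0,0],[0,0,0],[0,0,0],[0,0,0],[0,0,0],[0,0,0]]}}

```text
t: 42.25
eef_pos: [0.476, 0.0028, 0.0682]
ee_rot: [-0.209, 3.133, -0.001]
ft_force: [-1.6, -0.1, 5.3]
finger_gap: 0.323
grasp_force: 58.9
```

Emit:
{"method": "servo_tool", "body": {"gripper": [0,0,0,0,0,0], "offset": [[0,0,-0.1],[0,0,-0.25],[0,0,-0.6],[0,0,-1],[0,0,-1],[0,0,-1]], "delta_rot": [[0,0,0],[0,0,0],[0,0,0],[0,0,0],[0,0,0],[0,0,0]]}}

```text
t: 42.85
eef_pos: [0.4762, 0.0027, 0.1891]
ee_rot: [-0.208, 3.131, -0.001]
ft_force: [-0.1, 0.2, -1.8]
finger_gap: 0.317
grasp_force: 59.4
```

Run:
```python
from h import *
from cell import arm
s=arm.sense();print(s["t"],s["eef_pos"],tool(s,(.3836,.3343,.15)))
r=look("w19",save=False);print(dot(r,(319,318),s["eef_pos"][2]-.0045,60)[1])
```

```text
42.85 [0.47620737 0.00274248 0.18905853] (array([0.4  , 2.841, 0.321]), np.float64(97.62))
[318.87956204 300.78467153]
```

Emit:
{"method": "servo_tool", "body": {"gripper": [0,0,0,0], "offset": [[0.117,0.947,0],[0.117,0.947,0],[0.117,0.947,0],[0.117,0.947,0]], "delta_rot": [[0,0,0],[0,0,0],[0,0,0],[0,0,0]]}}

```text
t: 43.3
eef_pos: [0.4433, 0.1152, 0.1849]
ee_rot: [0.214, -3.129, -0.0]
ft_force: [0.5, 0.2, -0.8]
finger_gap: 0.32
grasp_force: 59.6
```

Emit:
{"method": "servo_tool", "body": {"gripper": [0,0,0,0], "offset": [[0.117,0.947,0],[0.117,0.947,0],[0.117,0.947,0],[0.117,0.947,0]], "delta_rot": [[0,0,0],[0,0,0],[0,0,0],[0,0,0]]}}

```text
t: 43.7
eef_pos: [0.4159, 0.2251, 0.1856]
ee_rot: [0.213, -3.132, 0.002]
ft_force: [0.0, -0.0, -1.4]
finger_gap: 0.317
grasp_force: 59.7
```

Emit:
{"method": "servo_tool", "body": {"gripper": [0,0,0,0,0], "offset": [[0.117,0.947,0],[0.117,0.947,0],[0.117,0.947,0],[0.117,0.947,0],[0.117,0.947,0]], "delta_rot": [[0,0,0.031],[0,0,0.031],[0,0,0.031],[0,0,0.031],[0,0,0.031]]}}

```text
t: 44.2
eef_pos: [0.3881, 0.3336, 0.1862]
ee_rot: [0.131, -3.138, 0.003]
ft_force: [0.6, -0.1, -0.2]
finger_gap: 0.322
grasp_force: 59.8
```

Run:
```python
from h import *
from cell import arm
s=arm.sense();print(s["t"],s["eef_pos"],s["grasp_force"],tool(s,(.3896,.335,.043)))
r=look("w20");wood(r,.02,(0,640,0,480),mn=1500)
q=np.array([(.387,.2945,.02)])+[[x*np.cos(.084)-y*np.sin(.084),x*np.sin(.084)+y*np.cos(.084),0] for x,y in((.07,.105),(-.07,.105),(-.07,-.105),(.07,-.105))]
print(proj(r,q).round(0).tolist())
```

```text
44.2 [0.38813272 0.33364735 0.18615569] 59.79845702648163 (array([-0.015,  0.013,  1.193]), np.float64(94.78))
[271.6 208. ] 30917 ((386.543212890625, 295.3091125488281), (139.51515197753906, 209.147705078125), 5.132594585418701)
[[385.0, 290.0], [395.0, 141.0], [148.0, 141.0], [171.0, 290.0]]
```

Emit:
{"method": "servo_tool", "body": {"gripper": [0,0,0,0], "offset": [[-0.01,0.01,0.4],[-0.01,0.01,0.75],[-0.01,0.01,0.85],[-0.01,0.01,0.85]], "delta_rot": [[0,0,0],[0,0,0],[0,0,0],[0,0,0]]}}

```text
t: 44.65
eef_pos: [0.3876, 0.334, 0.083]
ee_rot: [0.129, -3.134, 0.005]
ft_force: [0.7, -0.6, -0.3]
finger_gap: 0.316
grasp_force: 59.8
```

Emit:
{"method": "servo_tool", "body": {"gripper": [0,0,0,0,0], "offset": [[0,0,0.15],[0,0,0.25],[0,0,0.3],[0,0,0.335],[0,0,0.335]], "delta_rot": [[0,0,0],[0,0,0],[0,0,0],[0,0,0],[0,0,0]]}}

```text
t: 45.15
eef_pos: [0.3892, 0.3365, 0.045]
ee_rot: [-0.132, 3.139, 0.0]
ft_force: [-0.5, 0.1, -1.4]
finger_gap: 0.316
grasp_force: 59.8
```

Emit:
{"method": "servo_tool", "body": {"gripper": [0,0,0,0.5,0.5,0.5,0.5], "offset": [[0,0,0.01],[0,0,0.02],[0,0,0.02],[0,0,0.02],[0,0,0.02],[0,0,0.02],[0,0,0.02]], "delta_rot": [[0,0,0],[0,0,0],[0,0,0],[0,0,0],[0,0,0],[0,0,0],[0,0,0]]}}

```text
t: 45.85
eef_pos: [0.3892, 0.3366, 0.0425]
ee_rot: [-0.132, 3.139, 0.0]
ft_force: [-0.4, 0.6, 0.2]
finger_gap: 0.498
grasp_force: 0.0
```

Emit:
{"method": "servo_tool", "body": {"gripper": [0.5,0.5,0.5,0.5,0.5], "offset": [[0,0,-0.2],[0,0,-0.6],[0,0,-1],[0,0,-1],[0,0,-1]], "delta_rot": [[0,0,0],[0,0,0],[0,0,0],[0,0,0],[0,0,0]]}}

```text
t: 46.35
eef_pos: [0.3904, 0.3373, 0.1642]
ee_rot: [-0.132, 3.135, 0.003]
ft_force: [-0.6, -0.4, -0.1]
finger_gap: 0.496
grasp_force: 0.0
```

Run:
```python
from h import *
from cell import arm
s=arm.sense();print(s["t"],s["eef_pos"])
r=look("w21");dark(r,.022,(200,450,100,290),th=60,mn=200);print(tool(s,(.5188,-.0620,.16)))
c=proj(r,(.3836,.3343,.032))[0];print(c,dot(r,c,.032,40))
```

```text
46.35 [0.39036037 0.33734922 0.16421592]
[317.7 221.2] [299 195  38  62 907] ((385.52789306640625, 337.4793701171875), (53.41325378417969, 31.209192276000977), 4.7758965492248535)
[318.  227.9] [307 207  23  43 871] ((387.2593994140625, 338.04229736328125), (36.93769073486328, 19.010452270507812), 4.7530059814453125)
(array([-0.786, -3.406,  0.031]), np.float64(94.83))
[313.79575085 227.10159525] (((384.52783203125, 337.5687255859375), (39.15227508544922, 22.50032615661621), 4.23418664932251), array([317.003003  , 228.53453453]))
```

Emit:
{"method": "servo_tool", "body": {"gripper": [0.6,0.6,0.6,0.6], "offset": [[-0.1,-0.3,-0.15],[-0.2,-0.86,-0.15],[-0.2,-0.86,-0.15],[-0.2,-0.86,-0.15]], "delta_rot": [[0,0,0],[0,0,0],[0,0,0],[0,0,0]]}}

```text
t: 46.8
eef_pos: [0.4207, 0.2332, 0.1783]
ee_rot: [0.126, -3.135, 0.003]
ft_force: [0.6, -0.3, 0.6]
finger_gap: 0.599
grasp_force: 0.0
```

Emit:
{"method": "servo_tool", "body": {"gripper": [0.6,0.6,0.6,0.6], "offset": [[-0.2,-0.86,0],[-0.2,-0.86,0],[-0.2,-0.86,0],[-0.2,-0.86,0]], "delta_rot": [[0,0,0],[0,0,0],[0,0,0],[0,0,0]]}}

```text
t: 47.2
eef_pos: [0.4537, 0.1344, 0.1791]
ee_rot: [0.129, -3.136, -0.001]
ft_force: [-0.8, 0.8, 0.2]
finger_gap: 0.6
grasp_force: 0.0
```

Emit:
{"method": "servo_tool", "body": {"gripper": [0.6,0.6,0.6,0.6], "offset": [[-0.2,-0.86,0],[-0.2,-0.86,0],[-0.2,-0.86,0],[-0.2,-0.86,0]], "delta_rot": [[0,0,0],[0,0,0],[0,0,0],[0,0,0]]}}

```text
t: 47.6
eef_pos: [0.4867, 0.0347, 0.1796]
ee_rot: [0.131, -3.137, -0.002]
ft_force: [0.1, 0.7, 0.8]
finger_gap: 0.595
grasp_force: 0.0
```

Emit:
{"method": "servo_tool", "body": {"gripper": [0.6,0.6,0.6,0.6,0.6,0.6,0.6,0.6,0.6,0.6], "offset": [[-0.2,-0.83,0],[-0.2,-0.83,0],[-0.2,-0.83,0],[-0.2,-0.83,0],[-0.2,-0.83,0],[-0.2,-0.83,0],[-0.2,-0.83,0],[-0.2,-0.83,0],[-0.2,-0.83,0],[-0.2,-0.83,0]], "delta_rot": [[0,0,-0.644],[0,0,-0.644],[0,0,-0.644],[0,0,-0.644],[0,0,-0.644],[0,0,-0.644],[0,0,-0.644],[0,0,-0.644],[0,0,-0.644],[0,0,-0.644]]}}

```text
t: 48.6
eef_pos: [0.5191, -0.0619, 0.1802]
ee_rot: [1.636, -2.682, -0.001]
ft_force: [0.5, 0.4, 1.0]
finger_gap: 0.6
grasp_force: 0.0
```

Run:
```python
from h import *
from cell import arm
s=arm.sense();print(s["t"],s["eef_pos"],s["joint_pos"][[0,5]])
r=look("w22");dark(r,.058,(240,500,80,290),mn=150);table(r,(150,500,100,300))
print(tool(s,(.5188,-.0620,.1)))
```

```text
48.6 [ 0.51906096 -0.0619312   0.18016669] [-0.24260791 -1.33816751]
[315.9 232. ] [ 297  205   38   64 1031] ((520.331298828125, -63.25829315185547), (52.42755889892578, 29.32071876525879), 63.40388107299805)
[315.8 239.2] [304 218  25  44 985] ((520.9395751953125, -61.25939178466797), (36.014808654785156, 19.074094772338867), 61.95206069946289)
[319.  224.9] 1366 ((518.8601684570312, -62.144012451171875), (64.91724395751953, 45.3421630859375), 62.73424530029297)
[405.1 268.3] 1270 ((472.02166748046875, 3.9566211700439453), (65.32644653320312, 45.91044235229492), 7.710855484008789)
0.0881 -117.04
0.0878 -171.91
(array([0.002, 0.001, 0.668]), np.float64(152.77))
```

Emit:
{"method": "servo_tool", "body": {"gripper": [0.6,0.6,0.6,0.6,0.6], "offset": [[-0.008,-0.018,0.3],[-0.008,-0.018,0.55],[-0.008,-0.018,0.65],[-0.008,-0.018,0.65],[-0.008,-0.018,0.65]], "delta_rot": [[0,0,0],[0,0,0],[0,0,0],[0,0,0],[0,0,0]]}}

```text
t: 49.15
eef_pos: [0.5222, -0.0634, 0.1031]
ee_rot: [-1.636, 2.681, -0.001]
ft_force: [-0.2, -1.8, -1.0]
finger_gap: 0.6
grasp_force: 0.0
```

Emit:
{"method": "servo_tool", "body": {"gripper": [0.6,0.6,0.6,0.6,0,0,0,0,0,0], "offset": [[0,0,0.15],[0,0,0.25],[0,0,0.3],[0,0,0.3],[0,0,0.3],[0,0,0.3],[0,0,0.3],[0,0,0.3],[0,0,0.3],[0,0,0.3]], "delta_rot": [[0,0,0],[0,0,0],[0,0,0],[0,0,0],[0,0,0],[0,0,0],[0,0,0],[0,0,0],[0,0,0],[0,0,0]]}}

```text
t: 50.15
eef_pos: [0.5215, -0.0631, 0.0674]
ee_rot: [-1.637, 2.682, 0.001]
ft_force: [-4.1, 1.0, 5.2]
finger_gap: 0.32
grasp_force: 58.9
```

Emit:
{"method": "servo_tool", "body": {"gripper": [0,0,0,0,0,0], "offset": [[0,0,-0.1],[0,0,-0.25],[0,0,-0.6],[0,0,-1],[0,0,-1],[0,0,-1]], "delta_rot": [[0,0,0],[0,0,0],[0,0,0],[0,0,0],[0,0,0],[0,0,0]]}}

```text
t: 50.75
eef_pos: [0.5234, -0.0637, 0.1889]
ee_rot: [-1.635, 2.678, -0.006]
ft_force: [-0.1, -0.1, -1.8]
finger_gap: 0.318
grasp_force: 59.4
```

Run:
```python
from h import *
from cell import arm
s=arm.sense();print(s["t"],s["eef_pos"],s["grasp_force"])
r=look("w23",save=False);print(dot(r,(319,318),s["eef_pos"][2]-.0045,60)[1])
a=np.radians(5);P=np.array([.3865,.2953])-.040*np.array([-np.sin(a),np.cos(a)]);print(P,tool(s,(*P,.19)))
```

```text
50.75 [ 0.52337551 -0.06374655  0.18893751] 59.39899206161499
[318.21818182 310.80519481]
[0.38998623 0.25545221] (array([-1.857,  2.205, -0.019]), np.float64(152.79))
```

Emit:
{"method": "servo_tool", "body": {"gripper": [0,0,0,0], "offset": [[-0.622,0.728,0],[-0.622,0.728,0],[-0.622,0.728,0],[-0.622,0.728,0]], "delta_rot": [[0,0,0],[0,0,0],[0,0,0],[0,0,0]]}}

```text
t: 51.2
eef_pos: [0.4755, 0.0447, 0.1846]
ee_rot: [1.639, -2.676, -0.004]
ft_force: [0.7, -0.4, -1.0]
finger_gap: 0.319
grasp_force: 59.5
```

Emit:
{"method": "servo_tool", "body": {"gripper": [0,0,0,0], "offset": [[-0.622,0.728,0],[-0.622,0.728,0],[-0.622,0.728,0],[-0.622,0.728,0]], "delta_rot": [[0,0,0],[0,0,0],[0,0,0],[0,0,0]]}}

```text
t: 51.6
eef_pos: [0.4337, 0.1501, 0.1855]
ee_rot: [1.639, -2.678, -0.0]
ft_force: [-0.2, -0.1, 0.4]
finger_gap: 0.324
grasp_force: 59.6
```

Emit:
{"method": "servo_tool", "body": {"gripper": [0,0,0,0,0,0,0,0,0,0], "offset": [[-0.622,0.728,0],[-0.622,0.728,0],[-0.622,0.728,0],[-0.622,0.728,0],[-0.622,0.728,0],[-0.622,0.728,0],[-0.622,0.728,0],[-0.622,0.728,0],[-0.622,0.728,0],[-0.622,0.728,0]], "delta_rot": [[0,0,0.644],[0,0,0.644],[0,0,0.644],[0,0,0.644],[0,0,0.644],[0,0,0.644],[0,0,0.644],[0,0,0.644],[0,0,0.644],[0,0,0.644]]}}

```text
t: 52.6
eef_pos: [0.3914, 0.2551, 0.1862]
ee_rot: [0.134, -3.139, 0.001]
ft_force: [-0.1, 0.7, -0.2]
finger_gap: 0.316
grasp_force: 59.7
```

Run:
```python
from h import *
from cell import arm
s=arm.sense();print(s["t"],s["eef_pos"],s["grasp_force"],tool(s,(.3927,.2557,.0425)))
```

```text
52.6 [0.3914404  0.25510672 0.18615857] 59.681371450424194 (array([-0.011,  0.004,  1.197]), np.float64(94.88))
```

Emit:
{"method": "servo_tool", "body": {"gripper": [0,0,0,0], "offset": [[-0.01,0.004,0.4],[-0.01,0.004,0.75],[-0.01,0.004,0.85],[-0.01,0.004,0.85]], "delta_rot": [[0,0,0],[0,0,0],[0,0,0],[0,0,0]]}}

```text
t: 53.0
eef_pos: [0.3902, 0.2552, 0.0826]
ee_rot: [0.133, -3.134, 0.003]
ft_force: [0.5, 0.1, -0.2]
finger_gap: 0.321
grasp_force: 59.7
```

Emit:
{"method": "servo_tool", "body": {"gripper": [0,0,0,0,0,0,0.5,0.5,0.5,0.5], "offset": [[0,0,0.15],[0,0,0.25],[0,0,0.3],[0,0,0.335],[0,0,0.35],[0,0,0.35],[0,0,0.35],[0,0,0.35],[0,0,0.35],[0,0,0.35]], "delta_rot": [[0,0,0],[0,0,0],[0,0,0],[0,0,0],[0,0,0],[0,0,0],[0,0,0],[0,0,0],[0,0,0],[0,0,0]]}}

```text
t: 54.0
eef_pos: [0.3923, 0.2564, 0.0426]
ee_rot: [-0.132, 3.138, 0.0]
ft_force: [0.4, 0.4, -0.4]
finger_gap: 0.5
grasp_force: 0.0
```

Emit:
{"method": "servo_tool", "body": {"gripper": [0.5,0.5,0.5,0.5,0.5], "offset": [[0,0,-0.2],[0,0,-0.6],[0,0,-1],[0,0,-1],[0,0,-1]], "delta_rot": [[0,0,0],[0,0,0],[0,0,0],[0,0,0],[0,0,0]]}}

```text
t: 54.5
eef_pos: [0.3933, 0.2569, 0.164]
ee_rot: [-0.132, 3.135, 0.002]
ft_force: [-0.3, -0.0, -1.0]
finger_gap: 0.502
grasp_force: 0.0
```

Run:
```python
from h import *
from cell import arm
s=arm.sense();print(s["t"],s["eef_pos"])
r=look("w24");dark(r,.022,(200,600,100,290),th=60,mn=200);wood(r,.02,(200,640,50,400),mn=3000);table(r,(0,270,0,300))
print(tool(s,(.6,.0281,.22)))
```

```text
54.5 [0.3933099  0.25687806 0.16397615]
[410.1 225.5] [ 391  199   46   62 1150] ((385.174072265625, 337.92706298828125), (53.80799865722656, 35.28089904785156), 4.762996196746826)
[317.9 225.2] [300 200  37  62 885] ((392.75994873046875, 257.6873474121094), (53.88774108886719, 31.126604080200195), 4.762810707092285)
[318.1 233.7] [307 213  23  42 831] ((394.970458984375, 257.86968994140625), (36.4149284362793, 19.098127365112305), 4.7651472091674805)
[416.2 232.3] [403 212  27  42 853] ((387.1466979980469, 340.9322814941406), (36.42012405395508, 19.549713134765625), 4.587394714355469)
[362.3 216.9] 34073 ((386.5673522949219, 295.07672119140625), (139.59002685546875, 209.16978454589844), 5.1276960372924805)
[253.8 213.3] 4667 ((386.7888488769531, 206.02743530273438), (125.83470916748047, 25.92388343811035), 2.11873459815979)
[ 19.9 277.6] 358 ((450.771728515625, 14.737532615661621), (29.789003372192383, 22.361818313598633), 6.087818622589111)
0.2562 132.21
0.1081 -179.17
(array([-1.558, -2.044, -0.464]), np.float64(94.83))
```

Emit:
{"method": "servo_tool", "body": {"gripper": [0.5,0.5,0.5,0.5], "offset": [[-0.2,-0.3,-0.3],[-0.65,-1,-0.3],[-0.65,-1,-0.3],[-0.65,-1,-0.3]], "delta_rot": [[0,0,0],[0,0,0],[0,0,0],[0,0,0]]}}

```text
t: 54.95
eef_pos: [0.4822, 0.1396, 0.1969]
ee_rot: [0.124, -3.139, 0.003]
ft_force: [-1.2, 0.4, 0.3]
finger_gap: 0.503
grasp_force: 0.0
```

Emit:
{"method": "servo_tool", "body": {"gripper": [0.5,0.5,0.5,0.5,0.5], "offset": [[-0.65,-1,0],[-0.65,-1,0],[-0.65,-1,0],[-0.65,-1,0],[-0.65,-1,0]], "delta_rot": [[0,0,-0.02],[0,0,-0.02],[0,0,-0.02],[0,0,-0.02],[0,0,-0.02]]}}

```text
t: 55.45
eef_pos: [0.5663, 0.0301, 0.196]
ee_rot: [0.179, -3.131, -0.002]
ft_force: [-0.9, -0.5, 0.4]
finger_gap: 0.498
grasp_force: 0.0
```

Run:
```python
from h import *
from cell import arm
s=arm.sense();print(s["t"],s["eef_pos"],tool(s,(.6585,.027,.2)))
r=look("w25");table(r,(100,520,30,300))
```

```text
55.45 [0.56628479 0.03011341 0.19595854] (array([-0.76 , -0.113, -0.038]), np.float64(96.54))
[297.6 108.4] 2042 ((472.0216064453125, 4.451761245727539), (65.2025375366211, 45.3265266418457), 7.839054107666016)
[389.  156.8] 1864 ((499.2837219238281, 80.78640747070312), (45.790794372558594, 65.4451675415039), 42.7495231628418)
[211.5 161. ] 1882 ((518.6278686523438, -61.44270324707031), (65.67951202392578, 45.853816986083984), 62.7706413269043)
0.0877 -172.23
0.0878 132.75
0.0876 -117.38
```

```bash
python3 -c "
from cell import arm
print(arm.job_done())"
```

```text
the job is handed in; nothing more can be done
None
```

Job handed in at about 55 s: both black plaques (only two were present) were set in pockets, sprayed with one full squeeze of roughly half a second, and now lie flat side by side in the drying rack, with the table back within about 1° of its starting position.

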